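# Weigh the stripped watch cases

### The job

Weigh the bought-in watch cases on the bench scale and print the ticket. With the pan still empty, press the red ON key and then the blue UNIT key; turn the orange cup over and stand it mouth-up on the middle of the pan, let go and press the yellow TARE key while the cup is empty; then put every watch case into the cup and, once all are in, press the green PRINT key. Press one key at a time, fully down and let it spring back, do not press ON or UNIT again once the cup is on the scale, nor TARE once there is a case in the cup, never press the white MODE key, and leave the other things on the counter where they are.

Things in the scene. Friction and masses are not known exactly. Their poses are not given: they have to be found in the camera images.
- scale: bench scale fixed to the counter: grey housing 230 mm deep (its x) by 190 mm wide (its y), deck 52 mm high; origin at the centre of its underside on the counter; its front with the keypad faces its -x, towards the robot. A row of five keys 33 mm apart lies 83 mm in front of the centre; from its left (+y) to its right: red ON, white MODE, blue UNIT, yellow TARE, green PRINT. Behind the keys a low display (flush within 2 mm), behind that the round pan.
- pan (a point): centre of the top face of the scale's round steel pan (diameter 124 mm, top 64 mm above the counter, 12 mm above the deck), axes as the scale's: 40 mm behind the scale's centre
- cup: orange square weighing cup, 66 x 66 mm outside, 52 mm high, wall and base 3 mm (inside 60 x 60 x 49 mm), straight sides, 70 g. Origin at the centre of its open MOUTH; its z axis runs from the mouth to the closed base (52 mm away), x and y square to its sides. It starts mouth-down on the counter (z up); mouth-up, its z points down and the origin is 52 mm above what it stands on. Laid on one of its flat sides it stays put.
- bare_patch (a point): point on the counter (z = 0) in the bare patch where the cup starts, between the watch cases and the scale; room to lay the cup down
- case1: stripped gold-coloured watch case, about 30 g: round body 30 mm across, 8 mm thick, two pairs of lugs along its x (38 mm lug to lug, 21 mm over a pair); starts lying flat on the counter; origin at the centre of its underside, y across the round sides. Two to four of the cases are there (a missing one reads None).
- case2: stripped gold-coloured watch case, about 30 g: round body 30 mm across, 8 mm thick, two pairs of lugs along its x (38 mm lug to lug, 21 mm over a pair); starts lying flat on the counter; origin at the centre of its underside, y across the round sides. Two to four of the cases are there (a missing one reads None).
- case3: stripped gold-coloured watch case, about 30 g: round body 30 mm across, 8 mm thick, two pairs of lugs along its x (38 mm lug to lug, 21 mm over a pair); starts lying flat on the counter; origin at the centre of its underside, y across the round sides. Two to four of the cases are there (a missing one reads None).
- case4: stripped gold-coloured watch case, about 30 g: round body 30 mm across, 8 mm thick, two pairs of lugs along its x (38 mm lug to lug, 21 mm over a pair); starts lying flat on the counter; origin at the centre of its underside, y across the round sides. Two to four of the cases are there (a missing one reads None).
- key_on_top (a point): centre of the top of the red cap of the ON/OFF key, leftmost (+y end of the row); cap 22 x 20 mm, standing 8 mm above the deck (60 mm above the counter) when up, moving with the key
- key_on (a joint): travel of the ON/OFF key (leftmost (+y end of the row)): 0 up, 0.004 m fully down; springs back; fully down takes 4 N; counts as pressed beyond 0.003
- key_mode (a joint): travel of the MODE key (second from the left, not needed): 0 up, 0.004 m fully down; springs back; fully down takes 4 N; counts as pressed beyond 0.003
- key_unit_top (a point): centre of the top of the blue cap of the UNIT key, middle; cap 22 x 20 mm, standing 8 mm above the deck (60 mm above the counter) when up, moving with the key
- key_unit (a joint): travel of the UNIT key (middle): 0 up, 0.004 m fully down; springs back; fully down takes 4 N; counts as pressed beyond 0.003
- key_tare_top (a point): centre of the top of the yellow cap of the TARE key, fourth from the left; cap 22 x 20 mm, standing 8 mm above the deck (60 mm above the counter) when up, moving with the key
- key_tare (a joint): travel of the TARE key (fourth from the left): 0 up, 0.004 m fully down; springs back; fully down takes 4 N; counts as pressed beyond 0.003
- key_print_top (a point): centre of the top of the green cap of the PRINT key, rightmost (-y end); cap 22 x 20 mm, standing 8 mm above the deck (60 mm above the counter) when up, moving with the key
- key_print (a joint): travel of the PRINT key (rightmost (-y end)): 0 up, 0.004 m fully down; springs back; fully down takes 4 N; counts as pressed beyond 0.003
- loupe: bystander: black eyeglass loupe, 34 mm across the wide end, 30 mm high; origin under its centre, on the counter
- tweezers: bystander: steel tweezers lying flat, 115 x 9 x 5 mm; origin under its centre, on the counter
- driver: bystander: small screwdriver lying flat, 120 mm long; origin under its centre, on the counter
- opener: bystander: dark wooden bulb-shaped case opener standing, 44 mm across, 53 mm high; origin under its centre, on the counter
- holder: bystander: aluminium movement-holder ring, 42 mm across, 12 mm high; origin under its centre, on the counter
- cellbox: bystander: blue button-cell box, 50 x 36 x 18 mm; origin under its centre, on the counter
- blower: bystander: grey-blue dust blower standing, 54 mm across, 85 mm high; origin under its centre, on the counter

How it is judged (in metres and radians):
On the way, in this order (a step that is already met when the one before it is completed fails the run):
1. the red ON key is pressed with the pan empty (value of joint key_on above 0.003 m and value of joint each of key_mode, key_unit, key_tare, key_print below 0.001 m and not (horizontal distance between cup and pan below 0.065 m)), for 0.02 s.
2. then the blue UNIT key is pressed with the pan empty (value of joint key_unit above 0.003 m and value of joint each of key_on, key_mode, key_tare, key_print below 0.001 m and not (horizontal distance between cup and pan below 0.065 m)), for 0.02 s.
3. then the empty cup stands mouth-up on the pan, within 30 mm of its middle, let go and at rest (angle between cup's own z axis and vertical above 3.04 rad and horizontal distance between cup and pan below 0.03 m and z of cup in the frame of pan between 0.048 and 0.056 m and contact force between the fingers and cup below 0.1 N and linear speed of cup below 0.02 m/s and not ((z of case1 in the frame of cup between 0.001 and 0.052 m and x of case1 in the frame of cup between -0.031 and 0.031 m and y of case1 in the frame of cup between -0.031 and 0.031 m) or (z of case2 in the frame of cup between 0.001 and 0.052 m and x of case2 in the frame of cup between -0.031 and 0.031 m and y of case2 in the frame of cup between -0.031 and 0.031 m) or (z of case3 in the frame of cup between 0.001 and 0.052 m and x of case3 in the frame of cup between -0.031 and 0.031 m and y of case3 in the frame of cup between -0.031 and 0.031 m) or (z of case4 in the frame of cup between 0.001 and 0.052 m and x of case4 in the frame of cup between -0.031 and 0.031 m and y of case4 in the frame of cup between -0.031 and 0.031 m))), for 0.2 s.
4. then the yellow TARE key is pressed with the empty cup standing there (value of joint key_tare above 0.003 m and value of joint each of key_on, key_mode, key_unit, key_print below 0.001 m and angle between cup's own z axis and vertical above 3.04 rad and horizontal distance between cup and pan below 0.03 m and z of cup in the frame of pan between 0.048 and 0.056 m and not ((z of case1 in the frame of cup between 0.001 and 0.052 m and x of case1 in the frame of cup between -0.031 and 0.031 m and y of case1 in the frame of cup between -0.031 and 0.031 m) or (z of case2 in the frame of cup between 0.001 and 0.052 m and x of case2 in the frame of cup between -0.031 and 0.031 m and y of case2 in the frame of cup between -0.031 and 0.031 m) or (z of case3 in the frame of cup between 0.001 and 0.052 m and x of case3 in the frame of cup between -0.031 and 0.031 m and y of case3 in the frame of cup between -0.031 and 0.031 m) or (z of case4 in the frame of cup between 0.001 and 0.052 m and x of case4 in the frame of cup between -0.031 and 0.031 m and y of case4 in the frame of cup between -0.031 and 0.031 m))), for 0.02 s.
5. then every watch case that is there is in the cup on the pan (angle between cup's own z axis and vertical above 3.04 rad and horizontal distance between cup and pan below 0.03 m and z of cup in the frame of pan between 0.048 and 0.056 m and z of case1 in the frame of cup between 0.001 and 0.052 m and x of case1 in the frame of cup between -0.031 and 0.031 m and y of case1 in the frame of cup between -0.031 and 0.031 m and z of case2 in the frame of cup between 0.001 and 0.052 m and x of case2 in the frame of cup between -0.031 and 0.031 m and y of case2 in the frame of cup between -0.031 and 0.031 m and z of case3 in the frame of cup between 0.001 and 0.052 m and x of case3 in the frame of cup between -0.031 and 0.031 m and y of case3 in the frame of cup between -0.031 and 0.031 m and z of case4 in the frame of cup between 0.001 and 0.052 m and x of case4 in the frame of cup between -0.031 and 0.031 m and y of case4 in the frame of cup between -0.031 and 0.031 m), for 0.2 s.
6. then the green PRINT key is pressed with all of them in the cup on the pan (all of step 5 and value of joint key_print above 0.003 m and value of joint each of key_on, key_mode, key_unit, key_tare below 0.001 m), for 0.02 s.
At the end, for the whole second after the job is handed in: the cup stands mouth-up (within 0.1 rad) on the pan, its centre within 30 mm of the pan's middle, every watch case that is there lies in the cup, all keys are up and everything is at rest (all of step 5 and linear speed of cup below 0.02 m/s and value of joint each of key_on, key_mode, key_unit, key_tare, key_print below 0.001 m and linear speed of each of case1, case2, case3, case4 below 0.03 m/s); the robot touches nothing.
It fails at once if the white MODE key is pressed (value of joint key_mode above 0.002 m).
It fails at once if ON or UNIT is pressed while the cup is over the pan (within 65 mm of its middle), or TARE with a watch case in the cup ((horizontal distance between cup and pan below 0.065 m and value of joint any of key_on, key_unit above 0.003 m) or (value of joint key_tare above 0.003 m and ((z of case1 in the frame of cup between 0.001 and 0.052 m and x of case1 in the frame of cup between -0.031 and 0.031 m and y of case1 in the frame of cup between -0.031 and 0.031 m) or (z of case2 in the frame of cup between 0.001 and 0.052 m and x of case2 in the frame of cup between -0.031 and 0.031 m and y of case2 in the frame of cup between -0.031 and 0.031 m) or (z of case3 in the frame of cup between 0.001 and 0.052 m and x of case3 in the frame of cup between -0.031 and 0.031 m and y of case3 in the frame of cup between -0.031 and 0.031 m) or (z of case4 in the frame of cup between 0.001 and 0.052 m and x of case4 in the frame of cup between -0.031 and 0.031 m and y of case4 in the frame of cup between -0.031 and 0.031 m)))).
It fails at once if PRINT is pressed while a watch case is not in the cup (value of joint key_print above 0.003 m and not ((z of case1 in the frame of cup between 0.001 and 0.052 m and x of case1 in the frame of cup between -0.031 and 0.031 m and y of case1 in the frame of cup between -0.031 and 0.031 m) and (z of case2 in the frame of cup between 0.001 and 0.052 m and x of case2 in the frame of cup between -0.031 and 0.031 m and y of case2 in the frame of cup between -0.031 and 0.031 m) and (z of case3 in the frame of cup between 0.001 and 0.052 m and x of case3 in the frame of cup between -0.031 and 0.031 m and y of case3 in the frame of cup between -0.031 and 0.031 m) and (z of case4 in the frame of cup between 0.001 and 0.052 m and x of case4 in the frame of cup between -0.031 and 0.031 m and y of case4 in the frame of cup between -0.031 and 0.031 m))).
It fails at once if two keys are pressed at once (value of joint each of key_on, key_mode above 0.002 m or value of joint each of key_on, key_unit above 0.002 m or value of joint each of key_on, key_tare above 0.002 m or value of joint each of key_on, key_print above 0.002 m or value of joint each of key_mode, key_unit above 0.002 m or value of joint each of key_mode, key_tare above 0.002 m or value of joint each of key_mode, key_print above 0.002 m or value of joint each of key_unit, key_tare above 0.002 m or value of joint each of key_unit, key_print above 0.002 m or value of joint each of key_tare, key_print above 0.002 m).
It fails at once if a bystander (loupe, tweezers, screwdriver, case opener, movement holder, cell box or blower) is shifted by more than 60 mm (distance of any of loupe, tweezers, driver, opener, holder, cellbox, blower from where it was at the start of the episode above 0.06 m).
Of case1, case2, case3, case4 only 2 to 4 are there at a start; the rules pass over those that are not, and their reading is None.
At some moment in a run one of cup, case1, case2, case3, case4 may be knocked a few centimetres aside while the robot is not near it.
It also fails if it takes over 210 s, if anything falls off the work surface, if the arm or the gripper's body presses on something with over 40 N, if the wrist force passes 120 N, or if a joint passes its speed limit or range.

### The arm

A 6-joint arm with a two-finger parallel gripper is mounted at the origin on the work surface. World frame = base frame: x ahead of the robot, y to its left, z up, the work surface at z = 0. Lengths are in mm, angles in degrees, forces in N, time in s.
With the tool pointing down it reaches from about 300 to 850 mm from the base axis. Payload 4.2 kg.
Tool frame: the origin (TCP) lies at the very end of the fingers, on their centre line; the grasp point (between the pads) lies 19 mm behind it (hold_point_z is the z of the grasp point in the tool frame, in mm); z points along the fingers, y is the direction in which the jaws open and shut (so a half turn about z gives the same grasp; the last joint's range is limited). The gripper opens to 91 mm and grips with 3 to 60 N. Pads are 32 mm wide; open, the fingers measure 118 mm over their backs; the gripper's body (76 mm by 178 mm) begins 60 mm behind the grasp point.
Start: joints at [-65.203, 18.312, 89.639, -0, 72.044, -1.146], TCP at [251.559, -517.07, 213.976] pointing down, gripper open.
Joint ranges: [-177.97, 177.97], [-48.28, 115.42], [12.27, 149.76], [-77.06, 257.06], [2.81, 150.46], [-146.56, 146.56]. Speed limits (degrees/s): [147.25, 147.25, 180, 180, 180, 180].

### API

Orientations are given as [roll, pitch, yaw] about the fixed x, y, z axes, in that order (R = Rz(yaw) Ry(pitch) Rx(roll)).
In Python, from workcell import state, grab_frame, job_done, hold_point_z gives the robot as it stands. The module is installed in compiled form; this text tells all that it offers.
- The arm moves only by the shell command python3 -m creep 'ROWS' [FORCE]. ROWS is JSON, a list of rows, each a list of 7 numbers: the closure, from 0 (fully open) to 1 (shut), then the shift along the tool's x, y, z in mm, then the turn, a rotation vector about the tool's x, y, z in degrees. A call has 1 to 5 rows; each row shifts and turns the commanded pose from where the row before left it, along the tool's axes as they then stand; what a row does not reach is not made up. A row lasts 1/8 s, in which the tool goes at most 62.5 mm and 10.7 degrees, less where a joint would pass 70% of its speed; a pose out of reach is approached as far as the arm can. A call is refused whole if a number of a shift passes 62.5 or a number of a turn 10.7, either way. A call with a gripper value outside its range is refused whole. The fingers move at their own pace and stop on an object; FORCE is the grip in N (left out, the last holds). Time passes only in rows, so rows that do not move let the fingers close. It gives the time, the measured TCP pose, the force and the opening at its end, in the units of the state.
- state(): the state, without advancing time (a new reading comes with each control period).
- grab_frame(name): name is "scene" or "top" or "wrist"; returns a dict with "frame" (480x640x3 uint8, red, green, blue), "fx", "fy", "cx", "cy" (pixels), "k1" (the pictures are not rectified: a ray, as slopes to the right and down, at radius r is drawn at 1 + k1 r^2 times it, then the intrinsics apply), "view" (4x4, takes a point from world to camera coordinates). Camera axes: x right, y down, z forward; pixel columns grow to the right and rows downward; lengths in mm; the calibration is good to about 2 mm. A picture is of the moment at which its call begins. There is no depth.
- job_done(): hands the job in, once; it reports no verdict.
The state is a dict: "time_s": time; "qpos": joint angles; "qvel": joint speeds; "effort": joint torques, N m; "ee_pos": TCP position; "ee_rot": TCP orientation; "force": force on the tool from outside, world axes, zero at the start; "torque": the same for the moment, N m; "gripper_width": finger opening in mm.
Only numpy, scipy, OpenCV 4.12 (cv2) and the standard library are available. Lean on these libraries where they do the work, as an engineer would, in place of code of your own. Each camera call takes 0.05 s, during which the arm holds its last target.

## Working session

There is one attempt and no reset: what is moved stays moved. The work goes in short steps, Python scripts to look and compute and a shell command to move; the robot and the scene stay as the last step left them, time stands still between calls to the robot, and variables do not carry over. Pictures are saved under pics/ and viewed, and the job is handed in when it is done.

```bash
mkdir -p pics; cat > h.py <<'E'
import numpy as np, cv2
from workcell import state, grab_frame, job_done, hold_point_z
def snap(name,fn):
    f=grab_frame(name); cv2.imwrite('pics/'+fn,f['frame'][:,:,::-1]); return f
def K(f): return np.array([[f['fx'],0,f['cx']],[0,f['fy'],f['cy']],[0,0,1.]])
def ray(f,u,v):
    p=cv2.undistortPoints(np.array([[[u,v]]],float),K(f),np.array([f['k1'],0,0,0,0.]))[0,0]
    V=np.array(f['view']); R=V[:3,:3]; t=V[:3,3]
    return -R.T@t, R.T@np.array([p[0],p[1],1])
def onz(f,u,v,z):
    o,d=ray(f,u,v); return o+d*(z-o[2])/d[2]
def proj(f,P):
    V=np.array(f['view']); r,_=cv2.Rodrigues(V[:3,:3])
    return cv2.projectPoints(np.array(P,float).reshape(-1,1,3),r,V[:3,3],K(f),np.array([f['k1'],0,0,0,0.]))[0][:,0]
E
python3 - <<'E'
from h import *
print(state(),hold_point_z)
for n in ['scene','top','wrist']:
    f=snap(n,n+'0.png'); print(n,f['fx'],f['k1'],np.round(f['view'],3).tolist())
E
```

```text
{'time_s': 0.0, 'qpos': array([-6.52037306e+01,  1.83538992e+01,  8.97072742e+01, -1.62414157e-03,
        7.20438562e+01, -1.14576307e+00]), 'qvel': array([-0.04381797,  0.02295499, -0.061342  , -0.09623082, -0.08845565,
       -0.00419901]), 'effort': array([ 5.72600629e-05, -4.12460017e+01, -2.31975228e+01,  7.25376187e-02,
        4.58237983e-02, -1.59718229e-04]), 'ee_pos': array([ 251.31989838, -516.60011398,  213.09176772]), 'ee_rot': array([-1.79894960e+02, -5.56367020e-04,  2.59425341e+01]), 'force': array([0.18383788, 0.19825429, 0.5014352 ]), 'torque': array([ 0.00225896, -0.06886996, -0.04755138]), 'gripper_width': 91.36095271040487} -18.8
scene 513.400444462581 -0.1133656045109608 [[-0.371, 0.928, -0.024, 255.121], [0.547, 0.198, -0.814, -236.637], [-0.751, -0.315, -0.581, 1441.629], [0.0, 0.0, 0.0, 1.0]]
top 454.06677320235826 -0.10803477327745117 [[0.04, -0.999, 0.003, -44.324], [-0.979, -0.04, -0.202, 592.708], [0.202, 0.005, -0.979, 803.99], [0.0, 0.0, 0.0, 1.0]]
wrist 375.0537637108556 0.0011362053433305894 [[0.438, -0.899, -0.002, -574.454], [-0.864, -0.422, 0.275, -33.066], [-0.248, -0.118, -0.961, 391.849], [0.0, 0.0, 0.0, 1.0]]
```

View pics/top0.png

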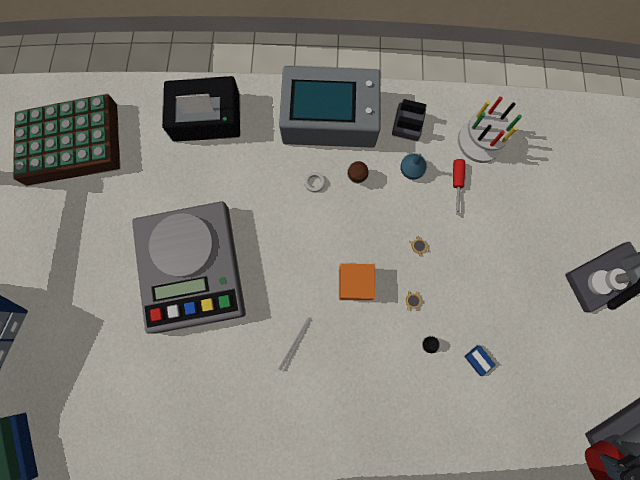

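View pics/scene0.png

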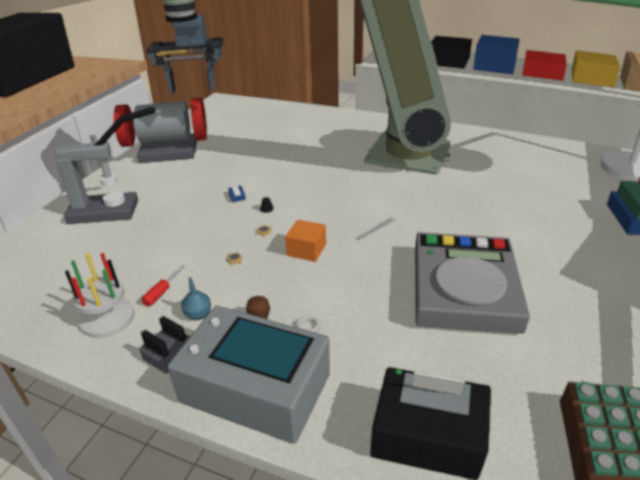

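The top view shows two gold cases at (420,246) and (413,300), the cup at (357,282), the keys from red (155,314) to green (224,301), and the pan at (181,245). I'll measure these next.

```bash
cat > m.py <<'E'
from h import *
f=grab_frame('top'); im=f['frame']; hsv=cv2.cvtColor(im,cv2.COLOR_RGB2HSV)
def blobs(lo,hi,amin=15,box=None):
    m=cv2.inRange(hsv,lo,hi)
    if box: 
        b=np.zeros_like(m); b[box[1]:box[3],box[0]:box[2]]=255; m&=b
    m=cv2.morphologyEx(m,cv2.MORPH_CLOSE,np.ones((3,3)))
    n,l,s,c=cv2.connectedComponentsWithStats(m)
    return m,[(s[i],c[i],l==i) for i in range(1,n) if s[i][4]>=amin]
kb=(140,285,245,330)
for n,lo,hi in [('red',(0,150,100),(8,255,255)),('blue',(105,120,80),(125,255,255)),('yel',(22,120,100),(32,255,255)),('grn',(50,120,60),(80,255,255))]:
    for s,c,_ in blobs(lo,hi,30,kb)[1]: print(n,s[4],c.round(1),onz(f,*c,60).round(1))
for s,c,m in blobs((5,180,80),(16,255,255),300,(300,230,400,330))[1]:
    ys,xs=np.where(m); r=cv2.minAreaRect(np.c_[xs,ys].astype(np.float32)); bx=cv2.boxPoints(r)
    print('cup',s[4],c,r,[onz(f,*p,52)[:2].round(1).tolist() for p in bx], onz(f,*r[0],52).round(1))
for s,c,m in blobs((12,80,80),(28,255,255),30,(300,200,560,400))[1]:
    ys,xs=np.where(m); P=np.array([onz(f,x,y,5)[:2] for x,y in zip(xs,ys)])
    r=cv2.minAreaRect(P.astype(np.float32)); print('case',s[4],c.round(1),P.mean(0).round(1),r)
for n,p,z in [('loupe',(431,345),15),('box',(480,361),18),('drv',(459,175),5),('blower',(414,166),30),('opener',(358,172),30),('holder',(316,183),12),('twz',(296,344),3),('pan',(181,245),64)]: print(n,onz(f,*p,z)[:2].round(0))
cv2.imwrite('pics/%s'%__import__('sys').argv[1],cv2.resize(im[200:320,330:490,::-1],(800,600),interpolation=cv2.INTER_CUBIC))
E
python3 m.py c1.png
```

```text
red 120 [155. 314.] [438.4 282.7  60. ]
blue 122 [189.2 307.8] [453.4 218.5  60. ]
yel 128 [206.5 304.4] [461.4 186.3  60. ]
grn 122 [223.6 301. ] [469.1 154.6  60. ]
cup 1216 [357.00904605 281.01069079] ((357.0, 281.0), (34.0, 34.0), 90.0) [[549.2, -60.2], [551.7, -125.0], [487.1, -126.2], [484.7, -62.3]] [518.  -93.4  52. ]
case 112 [418.6 245.6] [ 600.4 -221. ] ((600.1929321289062, -221.58380126953125), (36.52609634399414, 30.727384567260742), 37.3735237121582)
case 1223 [357.  280.9] [523.6 -97.1] ((522.727294921875, -96.73149108886719), (71.92200469970703, 69.4189682006836), 0.5304720401763916)
case 117 [412.7 300.8] [ 488.1 -209.1] ((488.6316223144531, -209.67269897460938), (28.719675064086914, 36.03657913208008), 85.7259521484375)
loupe [ 403. -244.]
box [ 375. -339.]
drv [ 756. -309.]
blower [ 762. -207.]
opener [743. -92.]
holder [722.  -7.]
twz [395.  18.]
pan [571. 244.]
```

View pics/c1.png

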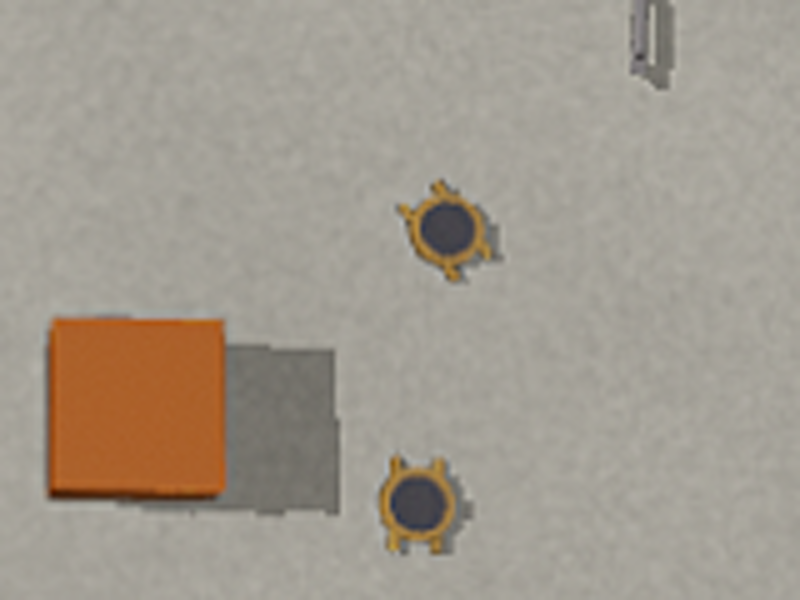

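```bash
cat > g.py <<'E'
# usage: g.py x y z [yaw]  -> remaining shift in tool axes from the measured pose
import sys; from h import *
from scipy.spatial.transform import Rotation as Ro
s=state(); R=Ro.from_euler('xyz',s['ee_rot'],degrees=True)
t=np.array([float(a) for a in sys.argv[1:4]])
print('t',round(s['time_s'],2),'pos',s['ee_pos'].round(1),'rot',s['ee_rot'].round(1),'F',s['force'].round(1),'w',round(s['gripper_width'],1),'q',s['qpos'].round(1))
print('tool shift',R.inv().apply(t-s['ee_pos']).round(1))
if len(sys.argv)>4:
    T=Ro.from_euler('xyz',[float(a) for a in sys.argv[4:7]],degrees=True)
    print('tool turn',(R.inv()*T).as_rotvec(degrees=True).round(1))
E
python3 -m creep '[[1,0,0,0,0,0,6.2],[1,0,0,0,0,0,6.2],[1,26,-52,0,0,0,0],[1,26,-52,0,0,0,0],[1,26,-52,0,0,0,0]]' 10
python3 -m creep '[[1,26,-52,0,0,0,0],[1,26,-52,0,0,0,0],[1,26,-52,0,0,0,0],[1,26,-52,0,0,0,0],[1,26,-52,0,0,0,0]]'
python3 -m creep '[[1,26,-52,0,0,0,0],[1,26,-52,0,0,0,0],[1,26,-52,0,0,0,0],[1,26,-52,0,0,0,0],[1,0,0,0,0,0,0]]'
python3 g.py 438.4 282.7 90 180 0 13.5
```

```text
time_s: 0.82
ee_pos: [290.9, -345.4, 213.7]
ee_rot: [-180.0, -0.0, 13.5]
force: [1.4, 0.5, 0.4]
gripper_width: 43.9
time_s: 1.45
ee_pos: [356.5, -62.2, 214.1]
ee_rot: [180.0, -0.1, 13.5]
force: [1.2, -0.5, 0.1]
gripper_width: 0.5
time_s: 2.08
ee_pos: [409.2, 165.9, 213.6]
ee_rot: [-180.0, -0.0, 13.9]
force: [0.4, -1.4, -1.3]
gripper_width: 0.6
t 2.08 pos [409.2 165.9 213.6] rot [-180.    -0.    13.9] F [ 0.4 -1.4 -1.3] w 0.6 q [ 20.5   6.2 105.8   0.   68.   96.7]
tool shift [  56.3 -106.4  123.7]
tool turn [-0.  -0.   0.4]
```

```bash
python3 -m creep '[[1,28,-53,0,0,0,0.4],[1,28,-53,20,0,0,0],[1,0,0,50,0,0,0],[1,0,0,30,0,0,0],[1,0,0,0,0,0,0]]'
python3 g.py 438.4 282.7 90 180 0 13.5
python3 - <<'E'
from h import *
f=snap('wrist','w1.png'); print(proj(f,[[438.4,282.7,60],[453.4,218.5,60]]))
E
```

```text
time_s: 2.7
ee_pos: [437.0, 276.1, 112.1]
ee_rot: [179.9, 0.3, 13.1]
force: [-0.1, 0.5, 0.3]
gripper_width: 0.5
t 2.7 pos [437.  276.1 112.1] rot [179.9   0.3  13.1] F [-0.1  0.5  0.3] w 0.5 q [ 31.   18.4 105.5  -0.   56.4 107.9]
tool shift [ 3.  -6.2 22. ]
tool turn [ 0.1  0.3 -0.4]
[[309.31791355 260.78946483]
 [414.57126658 260.6984005 ]]
```

View pics/w1.png

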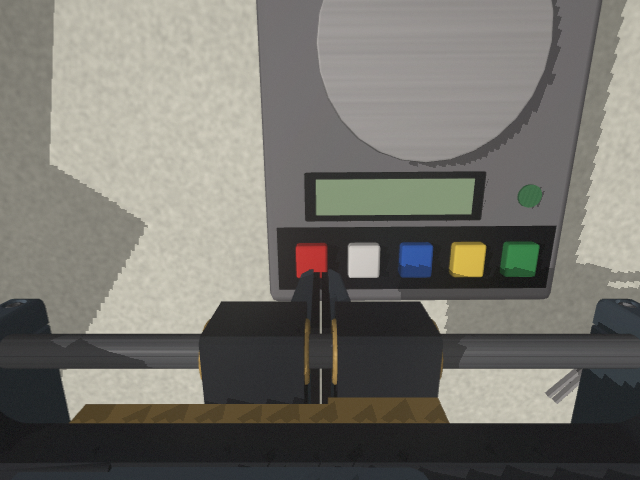

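The wrist view shows red at (312,257) and blue at (416,258). That is within about 1.5 mm of the prediction.

```bash
python3 -m creep '[[1,4,-5.5,22,0,0,0],[1,0,0,20,0,0,0],[1,0,0,8,0,0,0],[1,0,0,5.5,0,0,0],[1,0,0,1,0,0,0]]'
python3 g.py 438.4 282.7 56 180 0 13.5
```

```text
time_s: 3.38
ee_pos: [442.1, 284.4, 58.6]
ee_rot: [-180.0, -0.1, 13.1]
force: [0.5, -1.5, 2.5]
gripper_width: 0.5
t 3.38 pos [442.1 284.4  58.6] rot [-1.80e+02 -1.00e-01  1.31e+01] F [ 0.5 -1.5  2.5] w 0.5 q [ 31.5  22.5 108.5  -0.   48.9 108.4]
tool shift [-4.   0.8  2.6]
tool turn [-0.  -0.1 -0.4]
```

```bash
python3 -m creep '[[1,0,0,1,0,0,0],[1,0,0,1,0,0,0],[1,0,0,0.6,0,0,0],[1,0,0,0,0,0,0]]'
python3 g.py 438.4 282.7 56 180 0 13.5
```

```text
time_s: 3.88
ee_pos: [442.1, 284.4, 56.2]
ee_rot: [180.0, -0.1, 13.2]
force: [1.1, -3.4, 7.4]
gripper_width: 0.5
t 3.88 pos [442.1 284.4  56.2] rot [ 1.80e+02 -1.00e-01  1.32e+01] F [ 1.1 -3.4  7.4] w 0.5 q [ 3.150e+01  2.270e+01  1.086e+02 -1.000e-01  4.850e+01  1.084e+02]
tool shift [-4.   0.9  0.2]
tool turn [ 0.  -0.1 -0.3]
```

```bash
python3 -m creep '[[1,0,0,-20,0,0,0],[1,0,0,-10,0,0,0],[1,-1,32,0,0,0,0],[1,-1,32.5,0,0,0,0],[1,0,0,0,0,0,0]]'
python3 g.py 455 219.3 62 180 0 13.5
python3 - <<'E'
from h import *
f=snap('wrist','w2.png')
E
```

```text
time_s: 4.5
ee_pos: [453.6, 219.7, 84.8]
ee_rot: [180.0, 0.1, 13.0]
force: [-0.5, 0.1, 0.4]
gripper_width: 0.8
t 4.5 pos [453.6 219.7  84.8] rot [1.8e+02 1.0e-01 1.3e+01] F [-0.5  0.1  0.4] w 0.8 q [ 24.5  19.1 109.4   0.   51.6 101.5]
tool shift [ 1.3  0.7 22.8]
tool turn [ 0.   0.1 -0.5]
```

View pics/w2.png

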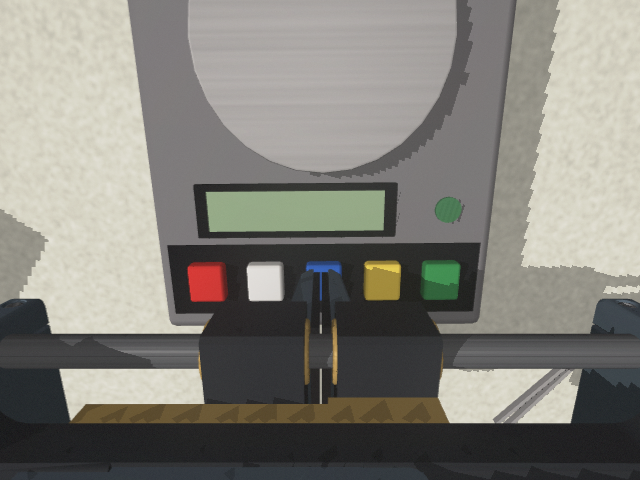

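The fingers (322) are centred over the blue key (323), and nothing is near the white one. Pressing.

```bash
python3 -m creep '[[1,1,0,20,0,0,0],[1,0,0,6,0,0,0],[1,0,0,1.5,0,0,0],[1,0,0,1.2,0,0,0],[1,0,0,0,0,0,0]]'
python3 g.py 455 219.3 56
python3 -m creep '[[1,0,0,0.4,0,0,0],[1,0,0,0,0,0,0]]'
```

```text
time_s: 5.18
ee_pos: [454.8, 221.7, 56.8]
ee_rot: [-180.0, -0.0, 13.1]
force: [-2.6, 0.9, 3.2]
gripper_width: 0.3
t 5.17 pos [454.8 221.7  56.8] rot [-180.    -0.    13.1] F [-2.6  0.9  3.2] w 0.3 q [ 24.7  21.2 111.1   0.   47.6 101.5]
tool shift [-0.3  2.4  0.8]
time_s: 5.42
ee_pos: [455.0, 221.6, 56.3]
ee_rot: [-180.0, -0.0, 13.1]
force: [-3.4, 2.0, 5.2]
gripper_width: 0.4
```

```bash
python3 -m creep '[[1,0,0,0.6,0,0,0],[1,0,0,0,0,0,0]]'
python3 -m creep '[[1,0,0,-20,0,0,0],[1,0,0,-30,0,0,0],[0,0,0,-50,0,0,0],[0,0,0,-50,0,0,0],[0,0,0,0,0,0,0]]'
python3 g.py 518 -93 150 180 0 2; python3 m.py c2.png | grep -E 'cup|case'
python3 - <<'E'
from h import *
for p in [(0,0,0)]: pass
s=state(); print(s['qpos'])
E
```

```text
time_s: 5.68
ee_pos: [455.0, 221.6, 56.2]
ee_rot: [-180.0, -0.0, 13.1]
force: [-4.6, 2.2, 9.8]
gripper_width: 0.2
time_s: 6.3
ee_pos: [458.1, 222.0, 209.3]
ee_rot: [-180.0, -0.6, 13.1]
force: [0.9, 0.1, -1.1]
gripper_width: 27.5
t 6.3 pos [458.1 222.  209.3] rot [-180.    -0.6   13.1] F [ 0.9  0.1 -1.1] w 27.5 q [ 2.460e+01  1.220e+01  9.890e+01 -1.000e-01  6.830e+01  1.015e+02]
tool shift [-13.9 320.5  58.9]
tool turn [-0.1 -0.6 11.1]
cup 1231 [357.04711617 281.22908205] ((357.0, 281.5), (35.0, 34.0), 90.0) [[549.2, -60.2], [551.7, -125.0], [485.3, -126.2], [482.8, -62.3]] [517.  -93.4  52. ]
case 111 [418.6 245.6] [ 600.3 -221. ] ((600.1929321289062, -221.58380126953125), (36.52609634399414, 30.727384567260742), 37.3735237121582)
case 1255 [357.  281.4] [522.7 -97.1] ((522.96826171875, -96.94874572753906), (72.05276489257812, 68.4045181274414), 1.068863034248352)
case 110 [412.8 300.8] [ 488.1 -209.3] ((488.6316223144531, -209.67269897460938), (28.719675064086914, 36.03657913208008), 85.7259521484375)
[ 2.46136917e+01  1.23536721e+01  9.90985089e+01 -6.89572640e-02
  6.82670942e+01  1.01499579e+02]
```

```bash
python3 -m creep '[[0,0,0,0,0,0,5.6],[0,0,0,0,0,0,5.6],[0,8.5,53,0,0,0,0],[0,8.5,53,0,0,0,0],[0,8.5,53,0,0,0,0]]'
python3 -m creep '[[0,8.5,53,0,0,0,0],[0,8.5,53,0,0,0,0],[0,8.5,53,0,0,0,0],[0,0,0,0,0,10,0],[0,0,0,0,0,10,0]]'
python3 -m creep '[[0,0,0,0,0,10,0],[0,0,0,0,0,10,0],[0,0,0,0,0,10,0],[0,0,0,0,0,10,0],[0,0,0,0,0,10,0]]'
python3 -m creep '[[0,0,0,0,0,0,0]]'
python3 g.py 518 -93 150 180 -70 2; 
```

```text
time_s: 6.98
ee_pos: [485.3, 61.4, 203.3]
ee_rot: [179.9, 0.2, 2.0]
force: [0.2, 0.3, -0.1]
gripper_width: 81.8
time_s: 7.6
ee_pos: [516.6, -96.0, 203.2]
ee_rot: [180.0, -20.1, 1.8]
force: [-0.1, 0.5, 0.1]
gripper_width: 91.1
time_s: 8.22
ee_pos: [519.4, -61.0, 199.7]
ee_rot: [-173.7, -46.9, 1.9]
force: [0.5, 0.9, -0.2]
gripper_width: 91.3
time_s: 8.35
ee_pos: [518.6, -61.0, 198.6]
ee_rot: [-173.5, -46.6, 1.6]
force: [-0.5, 0.5, -0.4]
gripper_width: 91.5
t 8.35 pos [518.6 -61.  198.6] rot [-173.5  -46.6    1.6] F [-0.5  0.5 -0.4] w 91.5 q [-23.1   1.  132.3  78.9  24.4  -6.1]
tool shift [-36.3  35.5  28.5]
tool turn [-6.1 23.4 -1.5]
```

```bash
cat > kin.py <<'E'
import numpy as np
from scipy.spatial.transform import Rotation as Ro
from scipy.optimize import least_squares
D=[([-65.2037,18.354,89.707,0,72.044,-1.146],[251.32,-516.6,213.09],[-179.9,0,25.94]),
([20.5,6.2,105.8,0,68,96.7],[409.2,165.9,213.6],[-180,0,13.9]),
([31,18.4,105.5,0,56.4,107.9],[437,276.1,112.1],[179.9,.3,13.1]),
([31.5,22.5,108.5,0,48.9,108.4],[442.1,284.4,58.6],[180,-.1,13.1]),
([24.5,19.1,109.4,0,51.6,101.5],[453.6,219.7,84.8],[180,.1,13]),
([24.7,21.2,111.1,0,47.6,101.5],[454.8,221.7,56.8],[180,0,13.1]),
([24.61,12.354,99.1,-.07,68.27,101.5],[458.1,222,209.3],[180,-.6,13.1]),
([-23.1,1,132.3,78.9,24.4,-6.1],[518.6,-61,198.6],[-173.5,-46.6,1.6])]
rz=lambda a:Ro.from_euler('z',a,degrees=True); ry=lambda a:Ro.from_euler('y',a,degrees=True)
def fk(q,p,s4=1,s6=1):
    a1,h,L2,A,B,Lt,ey,off=p[:8]
    R1=rz(q[0]); P=R1.apply([a1,ey,h]); R=R1*ry(q[1]); P=P+R.apply([0,0,L2])
    R=R*ry(q[2]); P=P+R.apply([B,0,A]); R=R*rz(s4*q[3])*ry(q[4])*rz(s6*q[5]+off)
    return P+R.apply([0,0,Lt]),R
def fit(D,s4,s6):
    def res(p):
        o=[]
        for q,x,e in D:
            P,R=fk(q,p,s4,s6); o+=list(P-x); o+=list(100*(R.inv()*Ro.from_euler('xyz',e,degrees=True)).as_rotvec())
        return o
    return least_squares(res,[0,300,400,400,0,200,0,90],x_scale=[10,10,10,10,10,10,10,10])
if __name__=='__main__':
  for s4 in (1,-1):
    for s6 in (1,-1):
        r=fit(D,s4,s6); print(s4,s6,r.cost,r.x.round(1),np.abs(r.fun).max())
E
python3 kin.py
```

```text
1 1 4.209393165957332 [ -2.1 142.8 591.  420.   25.1 335.7  11.6  90. ] 1.808945429679511
1 -1 49986.9611128681 [ -2.1 142.8 591.  420.   25.1 335.7  11.6 -27.4] 200.96990446735626
-1 1 52173.66041848725 [161.8   8.5 261.1 278.2 -88.6  43.1  30.7 108.2] 222.61932913870174
-1 -1 61378.11395994717 [161.8   8.5 261.1 278.2 -88.6  43.1  30.7 -52.4] 244.5536886516072
```

```bash
cat > ik.py <<'E'
from kin import *
PAR=fit(D,1,1).x
LO=np.array([-177.97,-48.28,12.27,-77.06,2.81,-146.56]);HI=np.array([177.97,115.42,149.76,257.06,150.46,146.56])
def ik(P,R):
    a1,h,L2,A,B,Lt,ey,off=PAR
    W=np.array(P)-R.apply([0,0,Lt]); rr=np.hypot(W[0],W[1]); 
    if rr<abs(ey): return None
    q1=np.arctan2(W[1],W[0])-np.arcsin(ey/rr); x=np.sqrt(rr**2-ey**2)-a1; z=W[2]-h
    L3=np.hypot(A,B); d=np.hypot(x,z); c=(d*d-L2*L2-L3*L3)/(2*L2*L3)
    if abs(c)>1: return None
    q3i=np.arccos(c); q2=np.arctan2(x,z)-np.arctan2(L3*np.sin(q3i),L2+L3*np.cos(q3i)); q3=q3i-np.arctan2(B,A)
    q1,q2,q3=np.degrees([q1,q2,q3])
    M=((rz(q1)*ry(q2)*ry(q3)).inv()*R).as_matrix()
    q5=np.degrees(np.arccos(np.clip(M[2,2],-1,1))); q4=np.degrees(np.arctan2(M[1,2],M[0,2])); q6=np.degrees(np.arctan2(M[2,1],-M[2,0]))-off
    if q4<-77.06: q4+=360
    q6=(q6+180)%360-180
    q=np.array([q1,q2,q3,q4,q5,q6]); return q, bool(np.all(q>LO)&np.all(q<HI))
def tool(phi,tilt): # tool x azimuth phi at tilt 0, tilted towards phi
    return rz(phi)*Ro.from_euler('x',180,degrees=True)*ry(tilt)
if __name__=='__main__':
    P,R=fk(D[0][0],PAR); print(ik(P,R),P)
    for name,P in [('cup',[520,-93,30]),('bare',[470,-60,35]),('pan',[573,247,95])]:
        for phi in range(-180,180,20):
            out=[]
            for t in (-20,0,20,40,60,75):
                r=ik(P,tool(phi,t)); out.append('  none ' if r is None else '%s%d/%d/%d'%('' if r[1] else '!',r[0][3],r[0][4],r[0][5]))
            print(name,phi,*out,sep='\t')
E
python3 ik.py
```

```text
(array([-65.2037,  18.354 ,  89.707 ,   0.    ,  72.044 ,  -1.146 ]), True) [ 251.62783368 -517.07640709  214.01012122]
cup	-180	17/16/-120	0/45/-101	-3/70/-97	-5/93/-96	-6/113/-96	-8/126/-96
cup	-160	!31/24/-157	0/45/-121	-9/68/-111	-14/89/-107	-18/108/-106	-22/121/-107
cup	-140	!33/33/-179	0/45/-141	-15/63/-124	-23/82/-117	-29/99/-113	-33/111/-113
cup	-120	!30/42/163	!0/45/-161	-20/57/-137	-32/73/-124	-39/89/-117	-44/100/-114
cup	-100	!25/51/149	!0/45/178	!-25/50/-151	-42/62/-130	-51/77/-118	-56/88/-111
cup	-80	19/58/135	!0/45/158	!-30/41/-165	-55/50/-133	-68/66/-113	-72/78/-103
cup	-60	14/64/122	0/45/138	!-33/32/176	-75/38/-132	!267/58/-102	!265/75/-88
cup	-40	8/68/109	0/45/118	!-30/23/152	252/28/-122	234/61/-88	237/85/-71
cup	-20	2/70/95	0/45/98	-13/16/113	204/22/-101	!196/73/-85	!203/117/-72
cup	0	-3/70/82	0/45/78	17/16/59	148/23/-75	!157/72/-96	!149/114/-111
cup	20	-9/68/68	0/45/58	31/24/22	102/30/-56	120/60/-91	117/84/-108
cup	40	-15/63/55	0/45/38	33/33/0	72/40/-48	88/59/-77	90/75/-91
cup	60	-20/57/42	0/45/18	30/42/-16	54/52/-47	65/67/-66	69/79/-76
cup	80	-25/50/28	0/45/-1	25/
[... 2207 characters left out ...]
/65/-128	!279/77/-115
pan	-20	11/80/122	0/59/132	!-23/41/156	!-65/37/-157	!264/53/-119	255/71/-103
pan	0	6/84/107	0/59/112	-16/34/129	!277/20/-161	229/46/-105	223/74/-90
pan	20	0/85/91	0/59/92	-1/30/94	211/4/-119	185/45/-91	184/82/-89
pan	40	-5/84/76	0/59/72	13/32/58	89/16/-20	140/46/-77	145/77/-91
pan	60	-10/81/61	0/59/52	22/39/28	68/33/-21	102/51/-63	111/71/-81
pan	80	-15/75/45	0/59/32	24/48/6	55/49/-27	76/62/-54	85/75/-68
pan	100	-19/68/30	0/59/12	23/57/-11	44/64/-33	59/76/-49	67/86/-58
pan	120	-23/60/15	0/59/-7	20/66/-27	36/77/-41	47/90/-49	54/100/-54
pan	140	-24/50/-2	0/59/-27	16/74/-42	28/89/-50	38/104/-53	45/114/-53
pan	160	-23/41/-23	0/59/-47	11/80/-57	20/99/-61	28/117/-60	35/129/-57
```

```bash
cat > g2.py <<'E'
# g2.py x y z phi tilt : shift+turn in tool axes to reach the pose
import sys; from h import *; from ik import *
a=[float(v) for v in sys.argv[1:6]]
s=state(); R=Ro.from_euler('xyz',s['ee_rot'],degrees=True); T=tool(a[3],a[4])
print('t',round(s['time_s'],2),'pos',s['ee_pos'].round(1),'rot',s['ee_rot'].round(1),'F',s['force'].round(1),'w',round(s['gripper_width'],1),'q',s['qpos'].round(1))
d=np.array(a[:3])-s['ee_pos']
print('world d',d.round(1),'shift now',R.inv().apply(d).round(1),'after turn',T.inv().apply(d).round(1))
print('tool turn',(R.inv()*T).as_rotvec(degrees=True).round(1),'goal q',ik(a[:3],T))
E
python3 -m creep '[[0,0,0,0,5,-10,0],[0,0,0,0,1,-10,0],[0,0,0,0,0,-10,0],[0,0,0,0,0,-10,0],[0,0,0,0,0,-5,0]]'
python3 -m creep '[[0,0,0,0,0,0,0]]'
python3 g2.py 519 -91.5 150 2 0
```

```text
time_s: 8.98
ee_pos: [530.0, -48.2, 206.4]
ee_rot: [-171.9, -14.3, 8.7]
force: [0.1, 0.2, -0.2]
gripper_width: 91.0
time_s: 9.1
ee_pos: [529.8, -47.2, 205.6]
ee_rot: [-171.7, -14.5, 8.8]
force: [-0.7, -0.1, -0.9]
gripper_width: 91.6
t 9.1 pos [529.8 -47.2 205.6] rot [-171.7  -14.5    8.8] F [-0.7 -0.1 -0.9] w 91.6 q [-14.7   9.6 105.   16.1  56.4  57.5]
world d [-10.8 -44.3 -55.6] shift now [-30.8  48.8  42.8] after turn [-12.4  43.9  55.6]
tool turn [ -9.1 -14.    7.8] goal q (array([-1.12565692e+01,  1.69093082e+01,  1.01611961e+02, -6.33475733e-15,
        6.14787309e+01,  7.67439134e+01]), True)
```

```bash

python3 -m creep '[[0,0,0,0,-4.5,-7,4],[0,0,0,0,-4.5,-7,4],[0,0,0,0,0,0,-10],[0,0,0,0,0,0,-10],[0,0,0,0,0,0,-10]]'
python3 -m creep '[[0,0,0,0,0,0,-10],[0,0,0,0,0,0,-10],[0,0,0,0,0,0,-10],[0,0,0,0,0,0,-10],[0,0,0,0,0,0,-10]]'
python3 -m creep '[[0,0,0,0,0,0,-10],[0,0,0,0,0,-10,0],[0,0,0,0,0,-10,0],[0,0,0,0,0,0,0]]'
python3 g2.py 519 -91.5 80 92 -20
```

```text
time_s: 9.72
ee_pos: [527.1, -47.1, 205.0]
ee_rot: [-179.8, -0.0, 32.1]
force: [-0.5, 0.5, 0.3]
gripper_width: 91.2
time_s: 10.35
ee_pos: [527.0, -47.3, 205.1]
ee_rot: [-179.9, -0.2, 82.0]
force: [-0.4, -0.1, -0.3]
gripper_width: 91.2
time_s: 10.85
ee_pos: [527.0, -44.7, 204.5]
ee_rot: [-179.8, 19.7, 92.1]
force: [-0.1, -0.4, 0.5]
gripper_width: 91.2
t 10.85 pos [527.  -44.7 204.5] rot [-179.8   19.7   92.1] F [-0.1 -0.4  0.5] w 91.2 q [  6.2  15.3  98.4 -21.1  69.3  12.1]
world d [  -8.   -46.8 -124.5] shift now [ -1.8  -9.3 132.9] after turn [ -1.1  -9.6 132.9]
tool turn [-0.1 -0.3  0.1] goal q (array([  1.29874866,  21.73028397, 109.6340463 , -25.9581568 ,
        51.38145116,  16.15541334]), True)
```

```bash

python3 m.py c3.png | grep -E 'cup|case'
python3 -m creep '[[0,-1,-5,50,0,0,0],[0,-1,-4.5,50,0,0,0],[0,0,0,33,0,0,0],[0,0,0,0,0,0,0]]'
python3 g2.py 519 -91.5 12 92 -20
python3 -c "
from h import *
snap('wrist','w3.png');snap('scene','s3.png')"
```

```text
cup 1197 [357.43191312 280.89390142] ((357.0, 281.5), (35.0, 34.0), 90.0) [[549.2, -60.2], [551.7, -125.0], [485.3, -126.2], [482.8, -62.3]] [517.  -93.4  52. ]
case 110 [418.6 245.6] [ 600.4 -220.9] ((600.0665283203125, -221.41831970214844), (36.52609634399414, 30.31086540222168), 37.3735237121582)
case 1219 [357.4 281. ] [523.4 -98. ] ((522.6489868164062, -97.49665832519531), (70.1260757446289, 68.71255493164062), 2.1952643394470215)
case 108 [412.7 300.7] [ 488.3 -209.1] ((488.6316223144531, -209.67269897460938), (28.719675064086914, 36.03657913208008), 85.7259521484375)
time_s: 11.4
ee_pos: [517.7, -95.4, 79.6]
ee_rot: [-179.7, 19.7, 91.7]
force: [-0.4, -0.1, 0.1]
gripper_width: 91.2
t 11.4 pos [517.7 -95.4  79.6] rot [-179.7   19.7   91.7] F [-0.4 -0.1  0.1] w 91.2 q [  0.7  21.8 109.5 -25.4  51.6  15.5]
world d [  1.3   3.9 -67.6] shift now [26.4  1.7 62.4] after turn [26.7  1.4 62.2]
tool turn [-0.4 -0.3 -0.3] goal q (array([  1.29874866,  27.25509541, 113.41286553, -29.9999912 ,
        43.15616803,  22.0937099 ]), True)
```

View pics/w3.png

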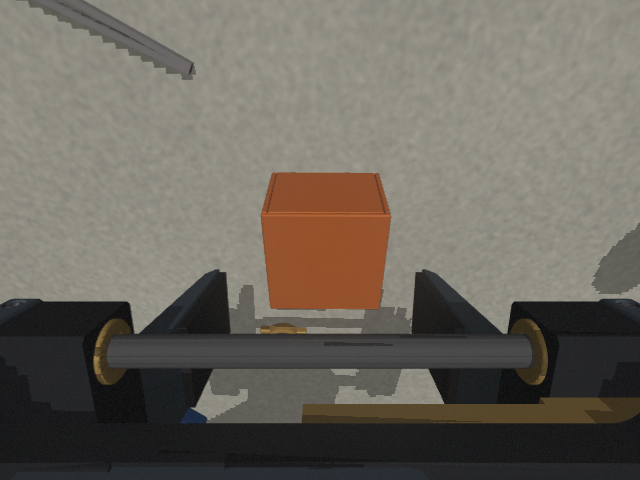

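View pics/s3.png

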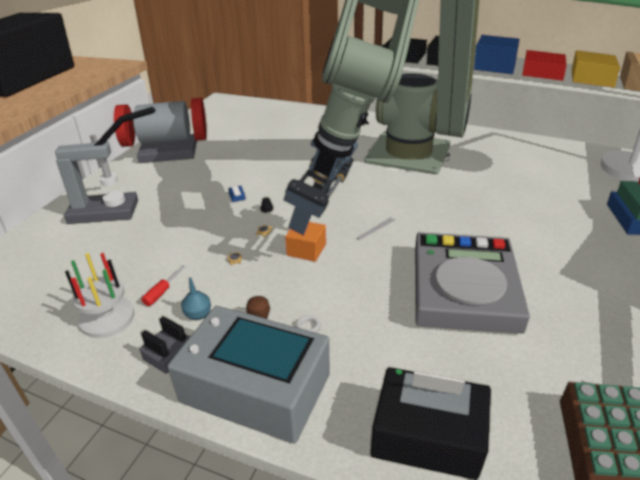

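```bash

python3 -m creep '[[0,13,1,31,0,0,0],[0,13,0.5,31,0,0,0],[0,0,0,0,0,0,0]]'
python3 g2.py 519 -91.5 12 92 -20
python3 -m creep '[[0.3,0,0,0,0,0,0],[1,0,0,0,0,0,0],[1,0,0,0,0,0,0],[1,0,0,0,0,0,0],[1,0,0,0,0,0,0]]' 15
python3 -m creep '[[1,-6.8,0,-18.8,0,0,0],[1,-17,0,-47,0,0,0],[1,-13.6,0,-37.6,0,0,0],[1,0,0,0,0,0,0]]'
python3 g2.py 519 -6 130 92 -20
```

```text
time_s: 11.88
ee_pos: [521.0, -89.6, 14.1]
ee_rot: [-179.8, 19.7, 91.9]
force: [-0.2, 0.5, 0.4]
gripper_width: 91.2
t 11.88 pos [521.  -89.6  14.1] rot [-179.8   19.7   91.9] F [-0.2  0.5  0.4] w 91.2 q [  1.3  27.2 112.9 -29.2  43.6  21.5]
world d [-2.  -1.9 -2.1] shift now [-1.  -2.   2.6] after turn [-1.  -2.   2.6]
tool turn [-0.2 -0.3 -0.1] goal q (array([  1.29874866,  27.25509541, 113.41286553, -29.9999912 ,
        43.15616803,  22.0937099 ]), True)
time_s: 12.5
ee_pos: [521.6, -89.8, 15.4]
ee_rot: [180.0, 19.7, 91.8]
force: [-1.5, 1.5, 6.7]
gripper_width: 65.9
time_s: 13.0
ee_pos: [523.6, -90.0, 127.4]
ee_rot: [179.6, 19.7, 91.7]
force: [0.3, 0.6, -1.3]
gripper_width: 65.8
t 13.0 pos [523.6 -90.  127.4] rot [179.6  19.7  91.7] F [ 0.3  0.6 -1.3] w 65.8 q [  1.3  18.7 106.  -23.7  57.1  12.8]
world d [-4.6 84.   2.6] shift now [ 78.3  -1.9 -30.8] after turn [ 78.1  -1.7 -31.2]
tool turn [ 0.3 -0.3 -0.3] goal q (array([ 10.66414761,  19.17141836, 104.81943595, -22.70924882,
        61.1429327 ,  20.63031429]), True)
```

```bash

python3 -m creep '[[1,40,-1,-15,0,0,0],[1,39,-1,-15,0,0,0],[1,0,0,0,0,10,0],[1,0,0,0,0,10,0],[1,0,0,0,0,10,0]]'
python3 -m creep '[[1,0,0,0,0,10,0],[1,0,0,0,0,10,0],[1,0,0,0,0,10,0],[1,0,0,0,0,10,0],[1,0,0,0,0,10,0]]'
python3 -m creep '[[1,0,0,0,0,10,0],[1,0,0,0,0,0,0]]'
python3 g2.py 521 -6 37 92 70
python3 -c "
from h import *
snap('wrist','w4.png');snap('scene','s4.png')"
```

```text
time_s: 13.62
ee_pos: [516.3, -4.9, 125.2]
ee_rot: [-179.9, -10.6, 91.9]
force: [-0.2, -0.2, -1.8]
gripper_width: 66.4
time_s: 14.25
ee_pos: [516.5, -6.4, 124.8]
ee_rot: [-179.8, -60.6, 91.5]
force: [-0.5, 0.6, 0.1]
gripper_width: 65.9
time_s: 14.5
ee_pos: [515.7, -6.4, 121.7]
ee_rot: [-178.4, -70.4, 90.2]
force: [-0.2, -0.1, -0.0]
gripper_width: 66.1
t 14.5 pos [515.7  -6.4 121.7] rot [-178.4  -70.4   90.2] F [-0.2 -0.1 -0. ] w 66.1 q [-32.6  41.3 102.4  51.   92.6 -60.2]
world d [  5.3   0.4 -84.7] shift now [-79.7   6.1  28.6] after turn [-79.5   5.3  29.1]
tool turn [ 0.1 -0.4 -0.6] goal q (array([-32.19371761,  48.74705329, 102.63853404,  51.08982042,
        87.28702288, -66.63537884]), True)
```

View pics/s4.png

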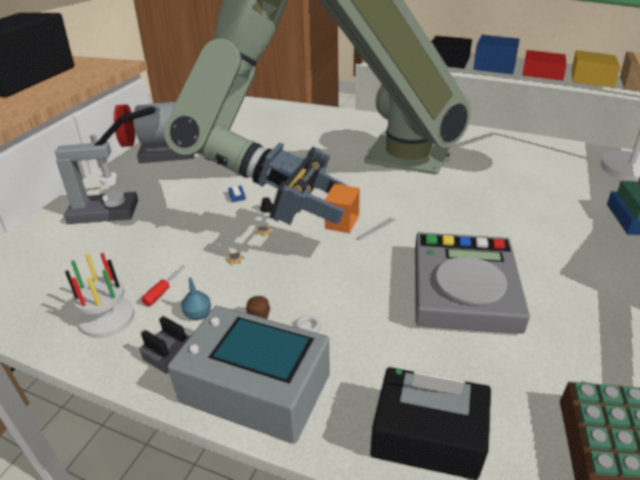

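```bash

python3 -m creep '[[1,-37.6,5,13.6,0,0,0],[1,-32,0,11.6,0,0,0],[1,-4.7,0,1.7,0,0,0],[1,0,0,0,0,0,0]]'
python3 g2.py 521 -6 37 92 70
python3 -c "
from h import *
snap('scene','s5.png')"
```

```text
time_s: 15.1
ee_pos: [522.0, -4.9, 48.2]
ee_rot: [179.8, -70.2, 92.0]
force: [0.2, 0.7, 0.3]
gripper_width: 65.9
t 15.1 pos [522.   -4.9  48.2] rot [179.8 -70.2  92. ] F [0.2 0.7 0.3] w 65.9 q [-32.1  47.8 102.8  51.3  87.9 -66. ]
world d [ -1.   -1.1 -11.2] shift now [-10.9  -1.    2.8] after turn [-10.9  -1.    2.8]
tool turn [ 0.1 -0.2  0. ] goal q (array([-32.19371761,  48.74705329, 102.63853404,  51.08982042,
        87.28702288, -66.63537884]), True)
```

View pics/s5.png

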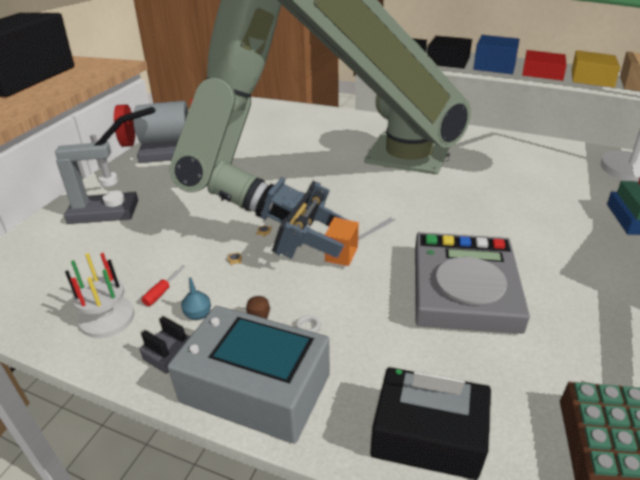

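```bash

python3 -m creep '[[1,-6.5,0,2.4,0,0,0],[1,-1.9,0,0.7,0,0,0],[1,-0.9,0,0.3,0,0,0],[1,0,0,0,0,0,0]]'
python3 -m creep '[[1,-0.9,0,0.3,0,0,0],[1,-0.9,0,0.3,0,0,0],[1,0,0,0,0,0,0]]'
```

```text
time_s: 15.65
ee_pos: [521.6, -5.3, 37.8]
ee_rot: [-179.9, -70.4, 91.8]
force: [-0.7, -1.4, 5.1]
gripper_width: 65.9
time_s: 16.02
ee_pos: [521.5, -5.1, 37.7]
ee_rot: [180.0, -70.6, 91.9]
force: [-0.9, -4.1, 12.0]
gripper_width: 65.8
```

```bash

python3 -m creep '[[0.6,0.9,0,-0.3,0,0,0],[0.3,0,0,0,0,0,0],[0,0,0,0,0,0,0],[0,0,0,0,0,0,0]]'
python3 -m creep '[[0,10,0,-30,0,0,0],[0,30,0,-50,0,0,0],[0,40,0,-40,0,0,0],[0,50,0,-20,0,0,0],[0,0,0,0,0,0,0]]'
python3 g2.py 519 -20 200 92 0
python3 -c "
from h import *
snap('scene','s6.png')"
```

```text
time_s: 16.52
ee_pos: [521.5, -5.1, 35.4]
ee_rot: [-179.7, -70.3, 91.6]
force: [-0.2, -0.2, -0.1]
gripper_width: 83.0
time_s: 17.15
ee_pos: [525.4, -94.0, 208.3]
ee_rot: [179.1, -70.0, 92.7]
force: [0.7, 0.6, 0.2]
gripper_width: 91.2
t 17.15 pos [525.4 -94.  208.3] rot [179.1 -70.   92.7] F [0.7 0.6 0.2] w 91.2 q [-38.4  38.2  91.   48.  104.7 -52.5]
world d [-6.4 74.  -8.3] shift now [17.5 -4.1 72.5] after turn [74.2 -3.8  8.3]
tool turn [  0.4 -70.    0. ] goal q (array([-3.48333128e+00,  1.38506174e+01,  9.82033692e+01,  3.43164664e-15,
        6.79460135e+01, -5.48284870e+00]), True)
```

View pics/s6.png

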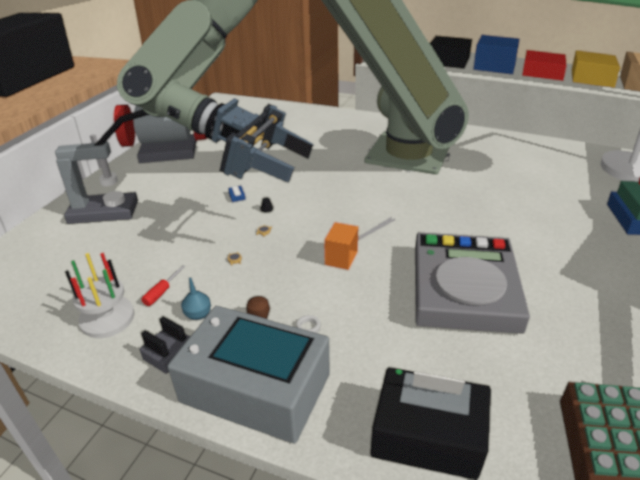

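```bash
cat > c.py <<'E'
from h import *
import sys
f=grab_frame('top'); im=f['frame']; hsv=cv2.cvtColor(im,cv2.COLOR_RGB2HSV)
m=cv2.inRange(hsv,(5,150,60),(18,255,255)); m[:, :270]=0; m[:,420:]=0; m[:210]=0;m[340:]=0
n,l,s,c=cv2.connectedComponentsWithStats(m)
i=1+np.argmax(s[1:,4]); ys,xs=np.where(l==i); r=cv2.minAreaRect(np.c_[xs,ys].astype(np.float32))
print(s[i],c[i],r,[onz(f,*p,66)[:2].round(1).tolist() for p in cv2.boxPoints(r)],onz(f,*r[0],66))
x,y=int(c[i][0]),int(c[i][1])
cv2.imwrite('pics/'+sys.argv[1],cv2.resize(im[y-60:y+60,x-80:x+80,::-1],(800,600),interpolation=cv2.INTER_CUBIC))
E
python3 c.py c4.png
```

```text
[303 260  27  37 993] [315.97482377 277.96576032] ((316.0, 278.0), (36.0, 26.0), 90.0) [[551.8, 9.9], [553.8, -38.8], [486.5, -41.2], [484.5, 6.8]] [518.91456178 -15.82659998  66.        ]
```

View pics/c4.png

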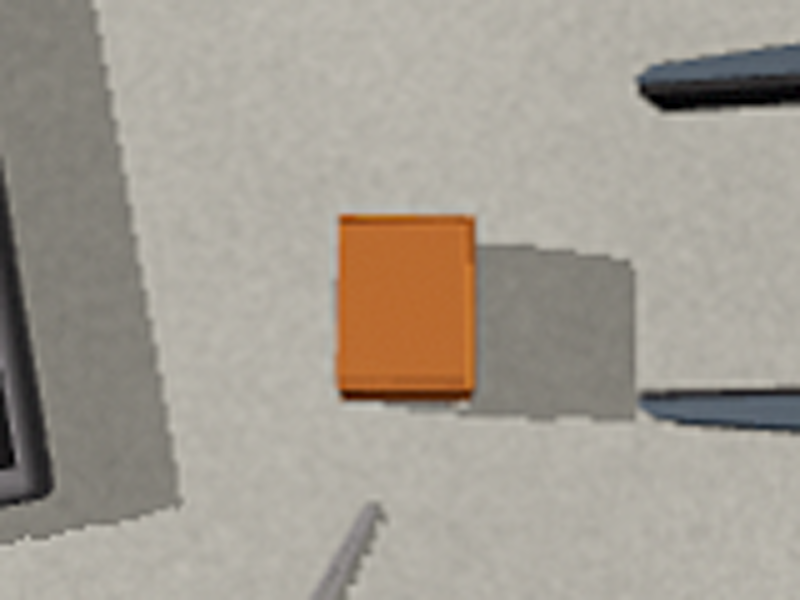

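```bash

python3 -m creep '[[0,0,0,0,0,-10,0],[0,0,0,0,0,-10,0],[0,0,0,0,0,-10,0],[0,0,0,0,0,-10,0],[0,0,0,0,0,-10,0]]'
python3 -m creep '[[0,0,0,0,0,-10,0],[0,0,0,0,0,-10,0],[0,0,0,0,0,-10,0],[0,0,0,0,0,-10,0],[0,0,0,0,0,0,0]]'
python3 g2.py 520.5 -12.5 100 92 -20
```

```text
time_s: 17.88
ee_pos: [524.1, -93.1, 203.9]
ee_rot: [-179.8, -20.0, 91.8]
force: [0.8, 0.4, -1.6]
gripper_width: 91.1
time_s: 18.5
ee_pos: [523.4, -90.1, 202.6]
ee_rot: [-179.5, 19.6, 92.4]
force: [-0.1, -0.0, 0.2]
gripper_width: 91.0
t 18.5 pos [523.4 -90.1 202.6] rot [-179.5   19.6   92.4] F [-0.1 -0.   0.2] w 91.0 q [  1.2  14.8  99.3 -21.4  67.4   7.5]
world d [  -2.9   77.6 -102.6] shift now [107.7   0.8  70.5] after turn [108.1  -0.2  69.8]
tool turn [-0.3 -0.3  0.3] goal q (array([  9.93873137,  21.14185719, 106.90450776, -23.76972585,
        57.18479723,  21.86568217]), True)
```

```bash

python3 -m creep '[[0,36,0,23,0,0,0],[0,36,0,23,0,0,0],[0,36,0,23.5,0,0,0],[0,0,0,0,0,0,0]]'
python3 g2.py 520.5 -12.5 18 92 -20
python3 -c "
from h import *
snap('wrist','w7.png')"
```

```text
time_s: 19.0
ee_pos: [519.9, -15.1, 100.4]
ee_rot: [-179.4, 19.7, 92.1]
force: [-0.6, -0.8, -0.0]
gripper_width: 91.1
t 19.0 pos [519.9 -15.1 100.4] rot [-179.4   19.7   92.1] F [-0.6 -0.8 -0. ] w 91.1 q [  9.4  21.2 106.6 -23.2  57.6  20.9]
world d [  0.6   2.6 -82.4] shift now [30.2  1.5 76.7] after turn [30.6  0.7 76.6]
tool turn [-0.5 -0.3  0.1] goal q (array([  9.93873137,  27.44540778, 111.6499222 , -27.48927984,
        47.21194271,  27.90771908]), True)
```

View pics/w7.png

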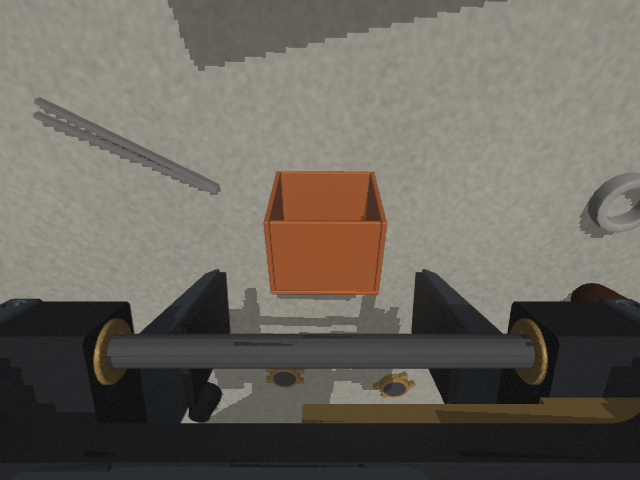

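The cup's open mouth faces +y (up in the image), with the cup centred at u≈325 between the fingers at u≈322. Descending and gripping.

```bash

python3 -m creep '[[0,15,1,38,0,0,0],[0,15,0,38,0,0,0],[0,0,0,0,0,0,0]]'
python3 g2.py 520.5 -12.5 18 92 -20
python3 -m creep '[[0.3,0,0,0,0,0,0],[1,0,0,0,0,0,0],[1,0,0,0,0,0,0],[1,0,0,0,0,0,0],[1,0,0,0,0,0,0]]' 15
python3 -m creep '[[1,-6.8,0,-18.8,0,0,0],[1,-17,0,-47,0,0,0],[1,-17,0,-47,0,0,0],[1,0,0,0,0,0,0]]'
python3 g2.py 570.7 262 150 100 -20
```

```text
time_s: 19.42
ee_pos: [521.5, -13.9, 20.9]
ee_rot: [-179.7, 19.7, 91.9]
force: [-0.4, -0.5, 0.0]
gripper_width: 91.1
t 19.43 pos [521.5 -13.9  20.9] rot [-179.7   19.7   91.9] F [-0.4 -0.5  0. ] w 91.1 q [  9.6  27.4 111.2 -26.8  47.8  27. ]
world d [-1.   1.4 -2.9] shift now [ 2.3 -1.   2.2] after turn [ 2.3 -1.   2.2]
tool turn [-0.4 -0.3 -0.1] goal q (array([  9.93873137,  27.44540778, 111.6499222 , -27.48927984,
        47.21194271,  27.90771908]), True)
time_s: 20.05
ee_pos: [523.3, -12.4, 23.3]
ee_rot: [180.0, 19.7, 91.8]
force: [-0.5, -0.7, 6.5]
gripper_width: 65.8
time_s: 20.55
ee_pos: [525.5, -12.1, 145.9]
ee_rot: [179.5, 19.6, 91.7]
force: [0.1, -0.1, -1.1]
gripper_width: 66.0
t 20.55 pos [525.5 -12.1 145.9] rot [179.5  19.6  91.7] F [ 0.1 -0.1 -1.1] w 66.0 q [  9.7  18.4 103.2 -22.1  62.6  18.9]
world d [ 45.2 274.1   4.1] shift now [255.4  54.1 -94.9] after turn [244.9  92.1 -93.5]
tool turn [-2.3 -0.3 -7.8] goal q (array([ 33.26033772,  29.74124777,  83.76681201, -18.94192151,
        75.46533185,  29.50420097]), True)
```

```bash

python3 -m creep '[[1,51,11,-21,0,0,0],[1,51,11,-21,0,0,0],[1,51,11,-21,0,0,0],[1,51,11,-21,0,0,0],[1,51,10,-21,-2.3,-0.3,-7.8]]'
python3 -m creep '[[1,0,0,0,0,10,0],[1,0,0,0,0,10,0],[1,0,0,0,0,10,0],[1,0,0,0,0,10,0],[1,0,0,0,0,10,0]]'
python3 -m creep '[[1,0,0,0,0,10,0],[1,0,0,0,0,10,0],[1,0,0,0,0,10,0],[1,0,0,0,0,10,0],[1,0,0,0,0,0,0]]'
python3 g2.py 571.6 257 120 100 70
python3 -c "
from h import *
snap('scene','s8.png')"
```

```text
time_s: 21.18
ee_pos: [568.2, 266.0, 152.9]
ee_rot: [-179.3, 20.0, 100.4]
force: [0.3, -0.7, -0.7]
gripper_width: 66.0
time_s: 21.8
ee_pos: [567.7, 264.0, 154.0]
ee_rot: [-179.4, -30.3, 99.6]
force: [-1.0, -1.1, -1.3]
gripper_width: 66.1
time_s: 22.42
ee_pos: [567.1, 263.1, 149.9]
ee_rot: [-176.7, -70.0, 96.7]
force: [0.7, 0.4, -1.5]
gripper_width: 65.9
t 22.43 pos [567.1 263.1 149.9] rot [-176.7  -70.    96.7] F [ 0.7  0.4 -1.5] w 65.9 q [ -5.4  39.2 100.4  65.4  84.4 -50. ]
world d [  4.5  -6.1 -29.9] shift now [-30.4   3.9   3.9] after turn [-30.4   3.3   3.9]
tool turn [-0.2  0.  -1.1] goal q (array([ -5.95184795,  41.86197583, 100.56337025,  65.42168632,
        83.47776997, -53.83309325]), True)
```

View pics/s8.png

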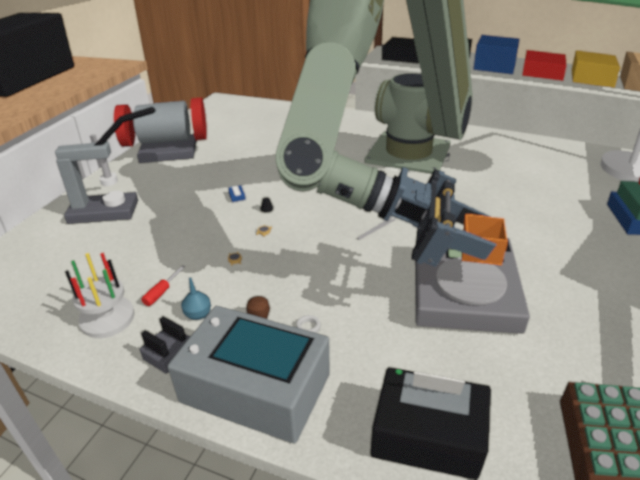

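```bash

python3 -m creep '[[1,-15,2,2,0,0,-1.1],[1,-13,1.5,2,0,0,0],[1,0,0,0,0,0,0]]'
python3 g2.py 571.6 257 93.5 100 70
python3 -c "
from h import *
f=snap('top','t9.png'); im=f['frame'][:,:,::-1]; cv2.imwrite('pics/t9c.png',cv2.resize(im[180:340,100:310],(787,600)))"
```

```text
time_s: 22.85
ee_pos: [572.2, 259.8, 127.0]
ee_rot: [178.6, -70.0, 101.7]
force: [0.0, 0.1, -0.3]
gripper_width: 65.6
t 22.85 pos [572.2 259.8 127. ] rot [178.6 -70.  101.7] F [ 0.   0.1 -0.3] w 65.6 q [ -5.6  41.4 100.3  65.4  83.7 -53.6]
world d [ -0.6  -2.8 -33.5] shift now [-32.4  -1.4   8.9] after turn [-32.4  -1.1   8.9]
tool turn [-0.2  0.   0.6] goal q (array([ -5.95184795,  44.08999794, 101.05944724,  65.73004783,
        82.35120774, -56.3324619 ]), True)
```

View pics/t9c.png

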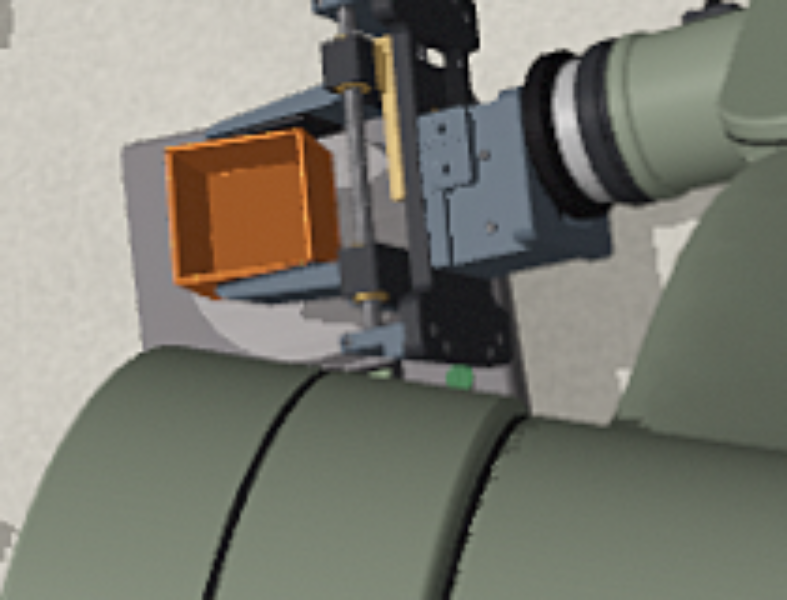

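```bash
python3 -c "
from h import *
f=grab_frame('top'); print(onz(f,163.5,234.7,149.5))"
```

```text
[572.50789483 249.85731101 149.5       ]
```

```bash

python3 -m creep '[[1,-15,-1,4,0,0,0.6],[1,-11,0,3,0,0,0],[1,-2.8,0,1,0,0,0],[1,0,0,0,0,0,0]]'
python3 g2.py 571.6 257 93.5 100 70
```

```text
time_s: 23.45
ee_pos: [572.0, 256.9, 96.8]
ee_rot: [-179.6, -70.1, 99.8]
force: [0.5, 0.8, -1.5]
gripper_width: 65.9
t 23.45 pos [572.  256.9  96.8] rot [-179.6  -70.1   99.8] F [ 0.5  0.8 -1.5] w 65.9 q [ -5.9  43.9 100.9  65.6  82.6 -56. ]
world d [-0.4  0.1 -3.3] shift now [-3.  -0.4  1.3] after turn [-3.  -0.4  1.3]
tool turn [-0.1 -0.1 -0.1] goal q (array([ -5.95184795,  44.08999794, 101.05944724,  65.73004783,
        82.35120774, -56.3324619 ]), True)
```

```bash

python3 -m creep '[[1,-1.4,0,0.5,0,0,0],[1,-0.9,0,0.3,0,0,0],[1,-0.9,0,0.3,0,0,0],[1,0,0,0,0,0,0]]'
python3 -m creep '[[1,0,0,0,0,0,0]]'
```

```text
time_s: 23.95
ee_pos: [572.0, 256.8, 93.8]
ee_rot: [-179.8, -70.0, 99.9]
force: [0.2, 0.1, -1.3]
gripper_width: 65.7
time_s: 24.08
ee_pos: [572.0, 256.8, 93.9]
ee_rot: [-179.8, -70.0, 99.9]
force: [0.3, -0.7, -2.0]
gripper_width: 66.0
```

```bash

python3 -m creep '[[1,-0.9,0,0.3,0,0,0],[1,-0.9,0,0.3,0,0,0],[1,0,0,0,0,0,0]]'
python3 -m creep '[[1,-0.9,0,0.3,0,0,0],[1,-0.5,0,0.2,0,0,0],[1,0,0,0,0,0,0]]'
```

```text
time_s: 24.45
ee_pos: [572.1, 256.8, 93.5]
ee_rot: [-180.0, -70.2, 100.1]
force: [-1.0, -3.3, 5.9]
gripper_width: 66.2
time_s: 24.82
ee_pos: [572.1, 256.7, 93.5]
ee_rot: [179.9, -70.3, 100.3]
force: [-2.2, -5.1, 9.3]
gripper_width: 66.1
```

```bash

python3 -m creep '[[0.6,1.5,0,-0.5,0,0,0],[0.2,0,0,0,0,0,0],[0,0,0,0,0,0,0],[0,0,0,0,0,0,0]]'
python3 -m creep '[[0,0,0,-20,0,0,0],[0,0,0,-50,0,0,0],[0,20,0,-50,0,0,0],[0,40,0,-30,0,0,0],[0,0,0,0,0,0,0]]'
python3 g2.py 500 150 200 100 0
python3 -c "
from h import *
f=snap('top','t10.png'); im=f['frame'][:,:,::-1]; cv2.imwrite('pics/t10c.png',cv2.resize(im[180:340,100:310],(787,600)));snap('scene','s10.png')"
```

```text
time_s: 25.32
ee_pos: [571.9, 256.9, 91.6]
ee_rot: [-179.7, -70.0, 99.8]
force: [0.3, -0.3, 0.3]
gripper_width: 89.5
time_s: 25.95
ee_pos: [595.2, 135.5, 203.2]
ee_rot: [178.9, -69.9, 101.0]
force: [0.9, 0.1, -1.0]
gripper_width: 90.8
t 25.95 pos [595.2 135.5 203.2] rot [178.9 -69.9 101. ] F [ 0.9  0.1 -1. ] w 90.8 q [-16.1  38.4  91.3  58.1  95.5 -46.3]
world d [-95.2  14.5  -3.2] shift now [  8.1 -91.3  29.7] after turn [ 30.8 -91.3   3.2]
tool turn [  0.4 -69.9   0.2] goal q (array([15.42918337, 14.08564552, 97.88010638,  0.        , 68.0342481 ,
        5.42966594]), True)
```

View pics/s10.png

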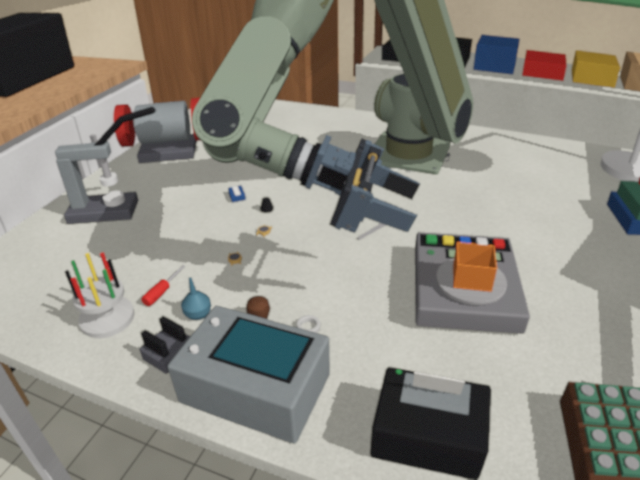

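View pics/t10c.png

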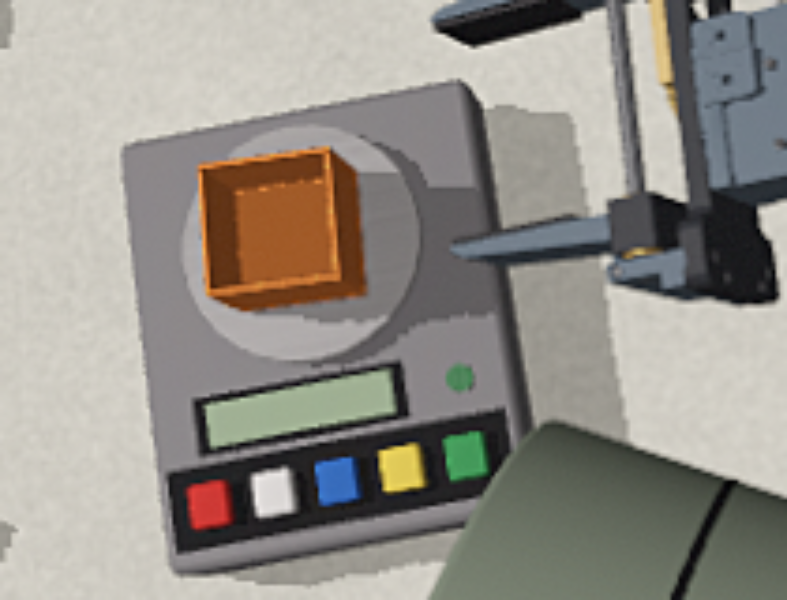

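```bash

python3 -m creep '[[0,0,0,0,0,-10,0],[0,0,0,0,0,-10,0],[0,0,0,0,0,-10,0],[0,0,0,0,0,-10,0],[0,0,0,0,0,-10,0]]'
python3 -m creep '[[0.5,0,0,0,0,-10,0],[1,0,0,0,0,-10,0],[1,0,0,0,0,0,10],[1,0,0,0,0,0,10],[1,0,0,0,0,0,10]]'
python3 -m creep '[[1,0,0,0,0,0,10],[1,0,0,0,0,0,10],[1,0,0,0,0,0,10],[1,0,0,0,0,0,10],[1,0,0,0,0,0,10]]'
python3 -m creep '[[1,0,0,0,0,0,6.5],[1,0,0,0,0,0,0]]'
python3 g2.py 463 187.3 90 13.5 0
python3 -c "
from h import *
f=grab_frame('top');print(onz(f,172.1,239.2,116))"
```

```text
time_s: 26.68
ee_pos: [592.8, 137.8, 198.7]
ee_rot: [-179.8, -19.7, 100.1]
force: [-0.1, 0.9, -0.7]
gripper_width: 91.1
time_s: 27.3
ee_pos: [592.2, 138.6, 197.7]
ee_rot: [-179.7, 0.1, 69.9]
force: [0.5, -0.4, 0.0]
gripper_width: 44.0
time_s: 27.92
ee_pos: [592.3, 138.2, 197.6]
ee_rot: [-179.9, 0.3, 19.8]
force: [-0.3, 0.8, 0.8]
gripper_width: 0.5
time_s: 28.18
ee_pos: [592.5, 138.2, 197.9]
ee_rot: [-180.0, 0.3, 13.7]
force: [-0.7, -0.1, 0.4]
gripper_width: 0.5
t 28.18 pos [592.5 138.2 197.9] rot [-180.     0.3   13.7] F [-0.7 -0.1  0.4] w 0.5 q [12.  22.  86.3  0.  71.9 88.3]
world d [-129.5   49.1 -107.9] shift now [-113.7  -78.4  108.5] after turn [-114.5  -78.   107.9]
tool turn [-0.   0.3  0.2] goal q (array([ 2.06976341e+01,  1.83161420e+01,  1.09656210e+02, -5.04332650e-15,
        5.20276479e+01,  9.71981167e+01]), True)
[571.65985503 245.23289048 116.        ]
```

```bash

python3 -m creep '[[1,-48,-33,0,0,0,0],[1,-48,-33,0,0,0,0],[1,-18,-12.5,50,0,0,0],[1,0,0,50,0,0,0],[1,0,0,0,0,0,0]]'
python3 g2.py 463 187.3 60 13.5 0
python3 -c "
from h import *
snap('wrist','w11.png')"
```

```text
time_s: 28.85
ee_pos: [460.7, 186.8, 96.8]
ee_rot: [180.0, 0.6, 13.7]
force: [-0.1, -0.0, -0.0]
gripper_width: 0.3
t 28.85 pos [460.7 186.8  96.8] rot [180.    0.6  13.7] F [-0.1 -0.  -0. ] w 0.3 q [2.07e+01 1.79e+01 1.09e+02 1.00e-01 5.36e+01 9.69e+01]
world d [  2.3   0.5 -36.8] shift now [ 2.8  0.  36.8] after turn [ 2.4  0.  36.8]
tool turn [0.  0.6 0.2] goal q (array([ 2.06976341e+01,  2.05091356e+01,  1.11684748e+02, -1.07324079e-14,
        4.78061167e+01,  9.71981167e+01]), True)
```

View pics/w11.png

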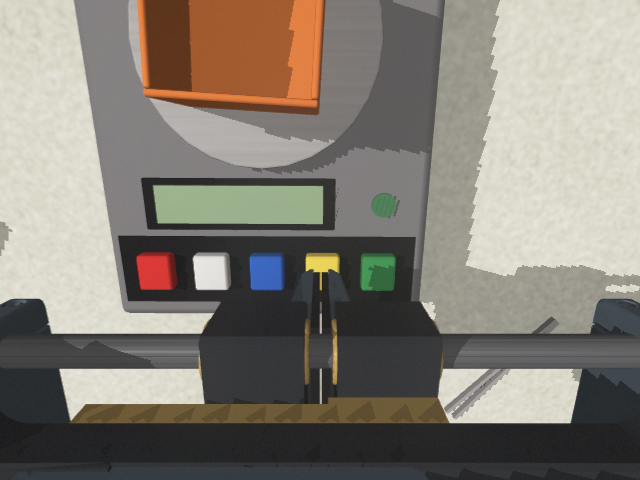

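The yellow key (322,268) is centred under the fingers and the cup is empty on the pan. Pressing TARE.

```bash

python3 -m creep '[[1,2,0,20,0,0,0],[1,0,0,12,0,0,0],[1,0,0,4,0,0,0],[1,0,0,2.5,0,0,0],[1,0,0,1.5,0,0,0]]'
python3 -m creep '[[1,0,0,0.8,0,0,0],[1,0,0,0.6,0,0,0],[1,0,0,0,0,0,0]]'
python3 g2.py 463 187.3 56 13.5 0
```

```text
time_s: 29.52
ee_pos: [466.2, 188.3, 60.3]
ee_rot: [-179.9, 0.0, 13.6]
force: [-0.1, -0.5, 0.7]
gripper_width: 0.5
time_s: 29.9
ee_pos: [466.2, 188.3, 58.7]
ee_rot: [-180.0, 0.0, 13.6]
force: [-0.5, 0.6, 2.4]
gripper_width: 0.7
t 29.9 pos [466.2 188.3  58.7] rot [-180.     0.    13.6] F [-0.5  0.6  2.4] w 0.7 q [2.070e+01 2.090e+01 1.114e+02 1.000e-01 4.780e+01 9.700e+01]
world d [-3.2 -1.  -2.7] shift now [-3.3  0.2  2.7] after turn [-3.3  0.2  2.7]
tool turn [-0.   0.   0.1] goal q (array([ 2.06976341e+01,  2.08169286e+01,  1.11940371e+02, -1.08294696e-14,
        4.72427007e+01,  9.71981167e+01]), True)
```

```bash

python3 -m creep '[[1,0,0,1,0,0,0],[1,0,0,1,0,0,0],[1,0,0,1,0,0,0],[1,0,0,0,0,0,0]]'
python3 g2.py 463 187.3 56 13.5 0
```

```text
time_s: 30.4
ee_pos: [466.2, 188.3, 56.2]
ee_rot: [-180.0, 0.0, 13.6]
force: [0.3, -2.1, 8.8]
gripper_width: 0.6
t 30.4 pos [466.2 188.3  56.2] rot [-180.     0.    13.6] F [ 0.3 -2.1  8.8] w 0.6 q [2.070e+01 2.110e+01 1.115e+02 1.000e-01 4.740e+01 9.700e+01]
world d [-3.2 -1.  -0.2] shift now [-3.4  0.2  0.2] after turn [-3.4  0.2  0.2]
tool turn [-0.   0.   0.1] goal q (array([ 2.06976341e+01,  2.08169286e+01,  1.11940371e+02, -1.08294696e-14,
        4.72427007e+01,  9.71981167e+01]), True)
```

```bash

python3 -m creep '[[1,0,0,-20,0,0,0],[1,0,0,-50,0,0,0],[0,0,0,-50,0,0,0],[0,0,0,0,0,0,8.3],[0,0,0,0,0,0,8.3]]'
python3 -m creep '[[0,0,58,0,0,0,0],[0,0,58,0,0,0,0],[0,0,58,0,0,0,0],[0,0,58,0,0,0,0],[0,0,58,0,0,0,0]]'
python3 -m creep '[[0,0,0,0,0,0,0]]'
python3 m.py c12.png | grep case
python3 g2.py 488.5 -209.5 100 -3 0
```

```text
time_s: 31.02
ee_pos: [465.5, 188.1, 175.6]
ee_rot: [-180.0, 0.1, -3.3]
force: [-0.8, -0.4, -0.5]
gripper_width: 27.6
time_s: 31.65
ee_pos: [450.0, -103.0, 174.8]
ee_rot: [-179.9, 0.1, -3.0]
force: [0.5, -0.9, -0.1]
gripper_width: 77.3
time_s: 31.78
ee_pos: [450.0, -104.5, 174.7]
ee_rot: [-180.0, 0.2, -3.3]
force: [0.1, 0.1, 0.1]
gripper_width: 87.8
case 114 [418.6 245.8] [ 600.1 -221. ] ((600.1929321289062, -221.58380126953125), (36.52609634399414, 30.727384567260742), 37.3735237121582)
t 31.82 pos [ 450.1 -102.7  174.6] rot [-179.9    0.2   -3.2] F [0.3 0.8 0.2] w 90.2 q [-14.3  10.  107.1   0.   63.   78.9]
world d [  38.4 -106.8  -74.6] shift now [ 44.5 104.6  74.4] after turn [ 43.9 104.7  74.6]
tool turn [-0.1  0.2 -0.2] goal q (array([-2.44600707e+01,  2.02006914e+01,  1.04856927e+02, -7.77095654e-15,
        5.49423814e+01,  6.85404119e+01]), True)
```

View pics/c12.png

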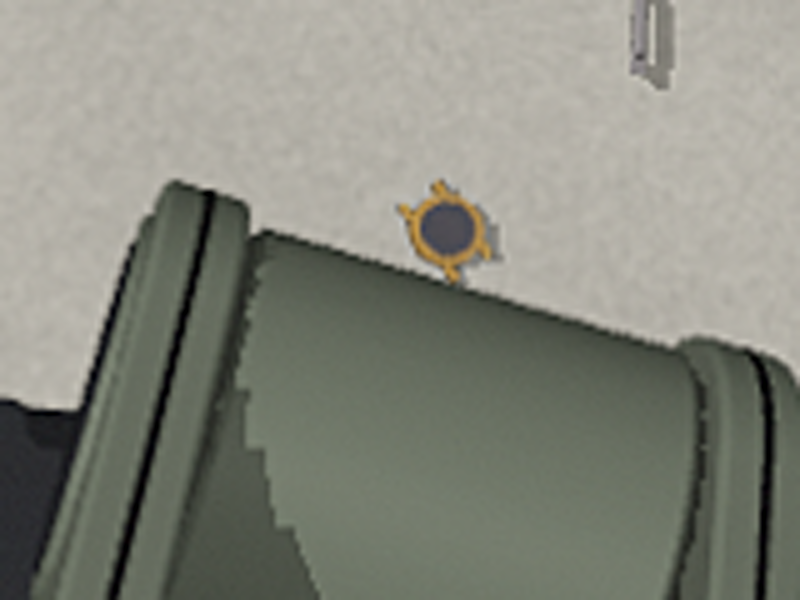

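```bash

python3 -m creep '[[0,15,35,20,0,0,0],[0,15,35,30,0,0,0],[0,14,34.5,34,0,0,0],[0,0,0,0,0,0,0]]'
python3 g2.py 488.5 -209.5 2 -3 0
python3 -c "
from h import *
snap('wrist','w13.png')"
```

```text
time_s: 32.33
ee_pos: [488.4, -207.4, 88.2]
ee_rot: [-179.8, 0.4, -3.0]
force: [-0.2, 1.6, 0.3]
gripper_width: 91.3
t 32.33 pos [ 488.4 -207.4   88.2] rot [-179.8    0.4   -3. ] F [-0.2  1.6  0.3] w 91.3 q [-24.3  21.1 105.4   0.   53.9  68.7]
world d [  0.1  -2.1 -86.2] shift now [ 0.8  2.4 86.1] after turn [ 0.2  2.1 86.2]
tool turn [-0.2  0.4 -0. ] goal q (array([-2.44600707e+01,  2.74170855e+01,  1.10767779e+02, -5.96297910e-15,
        4.18151358e+01,  6.85404119e+01]), True)
```

View pics/w13.png

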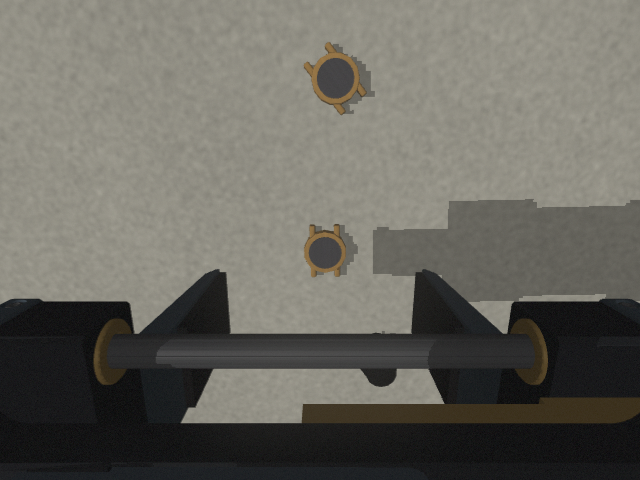

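```bash

python3 -c "
from h import *
f=grab_frame('wrist');print(onz(f,325,252,8),onz(f,335,79,8)); a=onz(f,318,54.5,7);b=onz(f,351,103,7); print(a,b,np.degrees(np.arctan2(a[1]-b[1],a[0]-b[0])))"
```

```text
[ 488.31066038 -210.74800477    8.        ] [ 600.14314414 -222.29478032    8.        ]
[ 614.62663753 -212.49350309    7.        ] [ 585.76654005 -231.88906124    7.        ] 33.90325156046014
```

```bash

python3 -m creep '[[0,0.3,2.5,40,0,0.4,0],[0.3,0,0,26,0,0,0],[0.4,0,0,10,0,0,0],[0.4,0,0,0,0,0,0]]'
python3 g2.py 488.4 -210 2.5 -3 0
```

```text
time_s: 32.92
ee_pos: [490.0, -209.7, 15.8]
ee_rot: [-180.0, -0.3, -2.9]
force: [1.0, -0.1, -0.5]
gripper_width: 64.1
t 32.92 pos [ 490.  -209.7   15.8] rot [-180.    -0.3   -2.9] F [ 1.  -0.1 -0.5] w 64.1 q [-24.5  26.3 110.2   0.2  43.2  68.2]
world d [ -1.6  -0.3 -13.3] shift now [-1.7  0.4 13.3] after turn [-1.6  0.4 13.3]
tool turn [-0.  -0.3  0.1] goal q (array([-2.45135955e+01,  2.73824344e+01,  1.10728932e+02, -1.19088912e-14,
        4.18886338e+01,  6.84868871e+01]), True)
```

```bash

python3 -m creep '[[0.4,-1.6,0.3,9,0,0,0],[0.4,0,0,4.2,0,0,0],[0.4,0,0,0,0,0,0]]'
python3 g2.py 488.4 -210 2.5 -3 0
python3 -m creep '[[0.6,0,0,0,0,0,0],[1,0,0,0,0,0,0],[1,0,0,0,0,0,0],[1,0,0,0,0,0,0],[1,0,0,0,0,0,0]]' 12
```

```text
time_s: 33.3
ee_pos: [488.0, -210.8, 1.9]
ee_rot: [-180.0, -0.3, -3.0]
force: [0.1, -0.2, 0.9]
gripper_width: 55.0
t 33.3 pos [ 488.  -210.8    1.9] rot [-180.    -0.3   -3. ] F [ 0.1 -0.2  0.9] w 55.0 q [-24.7  27.3 111.1   0.2  41.3  68.1]
world d [0.4 0.8 0.6] shift now [ 0.4 -0.8 -0.6] after turn [ 0.4 -0.8 -0.6]
tool turn [-0.  -0.3  0. ] goal q (array([-2.45135955e+01,  2.73824344e+01,  1.10728932e+02, -1.19088912e-14,
        4.18886338e+01,  6.84868871e+01]), True)
time_s: 33.92
ee_pos: [488.2, -210.9, 2.1]
ee_rot: [-180.0, -0.3, -3.0]
force: [0.7, 0.3, 1.7]
gripper_width: 29.1
```

```bash

python3 -m creep '[[1,0,0,-20,0,0,0],[1,0,0,-50,0,0,0],[1,0,0,-60,0,0,0],[1,0,0,-50,0,0,0],[1,0,0,0,0,0,0]]'
python3 g2.py 571.7 245.2 180 10 0
python3 -c "
from h import *
snap('scene','s14.png')"
```

```text
time_s: 34.55
ee_pos: [489.5, -211.9, 186.3]
ee_rot: [179.8, -0.8, -3.0]
force: [-0.2, -0.5, -0.8]
gripper_width: 29.1
t 34.55 pos [ 489.5 -211.9  186.3] rot [179.8  -0.8  -3. ] F [-0.2 -0.5 -0.8] w 29.1 q [-24.7  15.3  98.2   0.2  65.7  68.2]
world d [ 82.2 457.1  -6.3] shift now [  58.3 -460.7    5.7] after turn [ 160.4 -435.8    6.3]
tool turn [  0.3  -0.8 -13. ] goal q (array([ 2.21485464e+01,  2.37760120e+01,  8.63362309e+01, -5.92742004e-15,
        6.98877571e+01,  1.02149029e+02]), True)
```

View pics/s14.png

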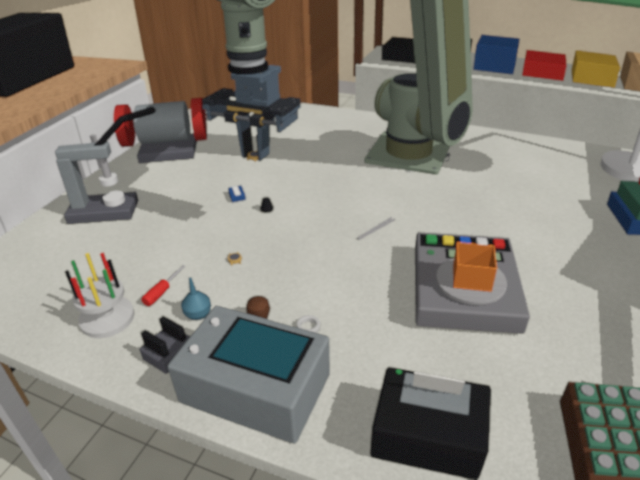

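```bash

python3 -m creep '[[1,0,0,0,0.3,-0.8,-6.5],[1,0,0,0,0,0,-6.5],[1,20,-54.5,0,0,0,0],[1,20,-54.5,0,0,0,0],[1,20,-54.5,0,0,0,0]]'
python3 -m creep '[[1,20,-54.5,0,0,0,0],[1,20,-54.5,0,0,0,0],[1,20,-54.5,0,0,0,0],[1,20,-54.5,0,0,0,0],[1,20,-54.5,0,0,0,0]]'
python3 -m creep '[[1,0,0,0,0,0,0]]'
python3 g2.py 571.7 245.2 125 10 0
python3 -c "
from h import *
snap('wrist','w15.png'); f=snap('top','t15.png'); im=f['frame'][:,:,::-1]; cv2.imwrite('pics/t15c.png',cv2.resize(im[180:340,100:310],(787,600)))"
```

```text
time_s: 35.22
ee_pos: [516.6, -37.7, 180.4]
ee_rot: [-179.6, 0.6, 10.0]
force: [0.1, -0.1, -1.2]
gripper_width: 29.3
time_s: 35.85
ee_pos: [567.8, 247.9, 181.2]
ee_rot: [-179.7, 0.7, 10.0]
force: [-0.1, 0.3, -0.7]
gripper_width: 29.0
time_s: 35.98
ee_pos: [567.8, 249.8, 180.7]
ee_rot: [-179.6, 0.6, 10.3]
force: [-0.3, -0.5, 0.1]
gripper_width: 29.2
t 35.98 pos [567.8 249.8 180.7] rot [-179.6    0.6   10.3] F [-0.3 -0.5  0.1] w 29.2 q [ 22.4  23.9  85.9   0.5  70.7 101.9]
world d [  3.9  -4.6 -55.7] shift now [ 3.6  5.6 55.6] after turn [ 3.   5.2 55.7]
tool turn [-0.4  0.7  0.3] goal q (array([ 2.21485464e+01,  2.61921190e+01,  9.07170255e+01, -5.35011396e-15,
        6.30908555e+01,  1.02149029e+02]), True)
```

View pics/w15.png

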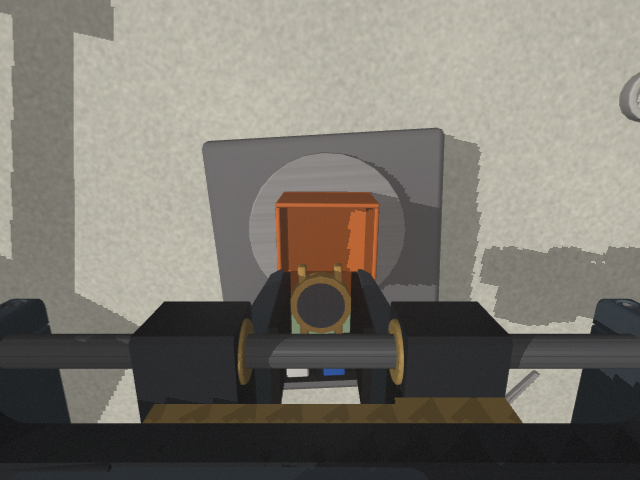

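```bash

python3 -m creep '[[1,2,5.2,30,0,0.6,0],[1,0,0,24,0,0,0],[1,0,0,0,0,0,0]]'
python3 g2.py 571.7 245.2 121 10 0
python3 -c "
from h import *
f=snap('wrist','w16.png');print(proj(f,[[571.7+a*.985-b*.174,245.2+a*.174+b*.985,116] for a,b in ((33,33),(33,-33),(-33,-33),(-33,33))]))"
```

```text
time_s: 36.45
ee_pos: [569.5, 239.5, 127.2]
ee_rot: [-179.7, 0.2, 9.9]
force: [0.2, -0.5, -0.3]
gripper_width: 29.3
t 36.45 pos [569.5 239.5 127.2] rot [-179.7    0.2    9.9] F [ 0.2 -0.5 -0.3] w 29.3 q [ 21.6  25.8  91.    0.4  63.3 101.5]
world d [ 2.2  5.7 -6.2] shift now [ 3.1 -5.2  6.2] after turn [ 3.1 -5.3  6.2]
tool turn [-0.3  0.2 -0.1] goal q (array([ 2.21485464e+01,  2.63898890e+01,  9.10089920e+01, -1.07472427e-14,
        6.26011190e+01,  1.02149029e+02]), True)
[[241.97674311 223.44953462]
 [374.76574633 223.43599175]
 [370.04675835 341.74757645]
 [249.15241271 341.5513699 ]]
```

View pics/w16.png

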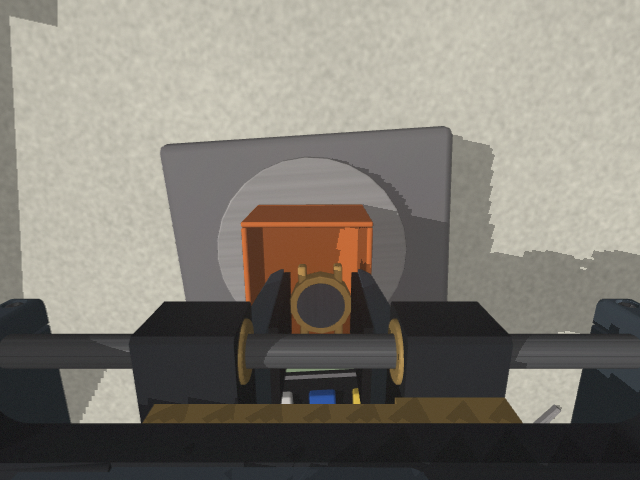

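```bash

python3 -m creep '[[1,2.5,-4.7,6,0,0,0],[1,0,0,0,0,0,0],[1,0,0,0,0,0,0]]'
python3 g2.py 571.7 245.2 121 10 0
```

```text
time_s: 36.88
ee_pos: [573.3, 247.2, 124.2]
ee_rot: [-179.6, -0.2, 10.0]
force: [0.2, 0.2, -0.8]
gripper_width: 29.1
t 36.88 pos [573.3 247.2 124.2] rot [-179.6   -0.2   10. ] F [ 0.2  0.2 -0.8] w 29.1 q [ 22.1  26.3  90.6   0.4  62.8 101.9]
world d [-1.6 -2.  -3.2] shift now [-1.9  1.7  3.2] after turn [-1.9  1.7  3.2]
tool turn [-0.4 -0.2  0. ] goal q (array([ 2.21485464e+01,  2.63898890e+01,  9.10089920e+01, -1.07472427e-14,
        6.26011190e+01,  1.02149029e+02]), True)
```

Fine. Releasing, then going for case B.

```bash

python3 -m creep '[[1,-1.9,1.7,2,0,0,0],[0.5,0,0,0,0,0,0],[0.3,0,0,0,0,0,0],[0.3,0,0,0,0,0,0],[0.3,0,0,-10,0,0,0]]'
python3 -m creep '[[0.3,0,0,-40,0,0,0],[0.3,0,0,-40,0,0,0],[0.3,0,0,0,0,0,0]]'
python3 g2.py 600.1 -222 150 36 0
python3 -c "
from h import *
snap('wrist','w17.png')"
```

```text
time_s: 37.5
ee_pos: [571.0, 244.8, 131.3]
ee_rot: [-179.6, -0.1, 10.0]
force: [-0.5, -0.3, 0.8]
gripper_width: 63.5
time_s: 37.88
ee_pos: [573.4, 245.3, 216.4]
ee_rot: [-179.5, -0.7, 10.0]
force: [-0.9, -0.9, -0.6]
gripper_width: 64.1
t 37.88 pos [573.4 245.3 216.4] rot [-179.5   -0.7   10. ] F [-0.9 -0.9 -0.6] w 64.1 q [ 21.9  22.2  83.3   0.4  73.7 101.8]
world d [  26.7 -467.3  -66.4] shift now [-55.8 465.3  61.7] after turn [-253.1  393.7   66.4]
tool turn [ -0.3  -0.8 -26. ] goal q (array([-2.13375097e+01,  2.65635613e+01,  8.62163516e+01, -6.89925878e-15,
        6.72200871e+01,  3.26629728e+01]), True)
```

View pics/w17.png

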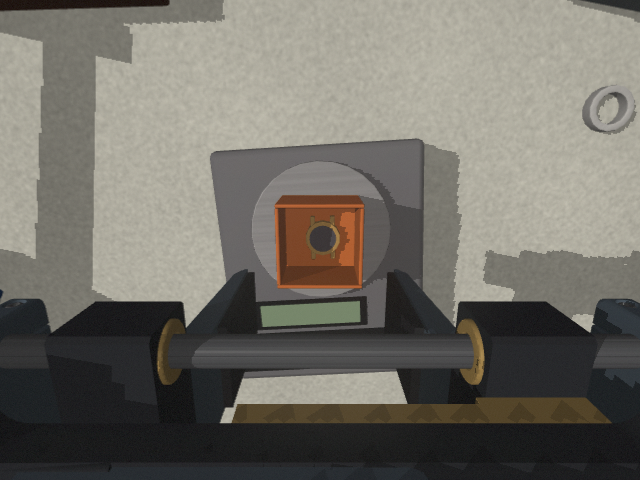

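The first case lies flat in the middle of the cup at (323,238).

```bash

python3 -m creep '[[0.3,0,0,0,-0.3,-0.8,-8.7],[0.3,0,0,0,0,0,-8.7],[0.3,0,0,0,0,0,-8.6],[0.3,-31.6,49.2,0,0,0,0],[0.3,-31.6,49.2,0,0,0,0]]'
python3 -m creep '[[0.3,-31.6,49.2,0,0,0,0],[0.3,-31.6,49.2,0,0,0,0],[0.3,-31.6,49.2,20,0,0,0],[0.3,-31.6,49.2,20,0,0,0],[0.3,-31.6,49.2,20,0,0,0]]'
python3 -m creep '[[0.3,-31.6,49.2,20,0,0,0],[0.3,0,0,20,0,0,0],[0.3,0,0,20,0,0,0],[0.3,0,0,0,0,0,0]]'
python3 g2.py 600.1 -222 2.5 36 0
python3 -c "
from h import *
snap('wrist','w18.png')"
```

```text
time_s: 38.55
ee_pos: [577.3, 126.7, 210.1]
ee_rot: [-179.7, 0.7, 36.1]
force: [0.1, 0.7, 0.6]
gripper_width: 63.8
time_s: 39.17
ee_pos: [593.4, -165.9, 150.1]
ee_rot: [-179.6, 0.6, 36.0]
force: [0.7, 0.6, -0.0]
gripper_width: 63.8
time_s: 39.67
ee_pos: [595.0, -222.2, 89.2]
ee_rot: [-179.4, 0.7, 36.0]
force: [0.3, -0.8, -0.7]
gripper_width: 64.0
t 39.67 pos [ 595.  -222.2   89.2] rot [-179.4    0.7   36. ] F [ 0.3 -0.8 -0.7] w 64.0 q [-21.4  29.5  90.5  -0.3  60.9  32.8]
world d [  5.1   0.2 -86.7] shift now [ 5.3  3.7 86.6] after turn [ 4.2  2.8 86.7]
tool turn [-0.6  0.7  0. ] goal q (array([-2.13375097e+01,  3.47723522e+01,  9.53984121e+01, -4.16234715e-15,
        4.98292357e+01,  3.26629728e+01]), True)
```

View pics/w18.png

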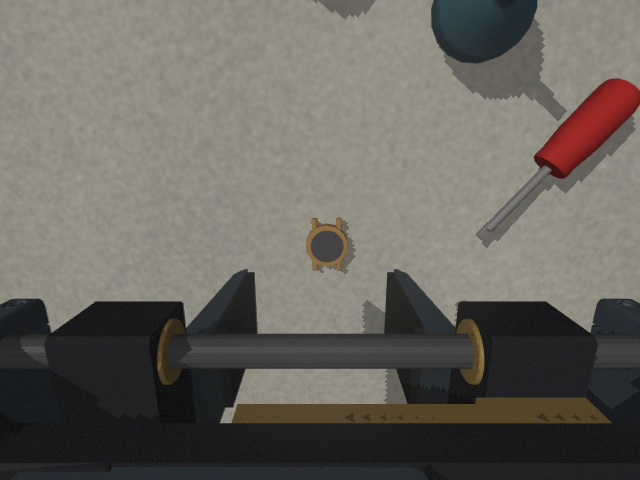

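```bash

python3 -c "
from h import *
f=grab_frame('wrist');print(onz(f,327,245,8))"
python3 -m creep '[[0.3,4,3,40,-0.6,0.7,0],[0.3,0,0,26,0,0,0],[0.4,0,0,10,0,0,0],[0.4,0,0,0,0,0,0]]'
python3 g2.py 600.1 -222.3 2 36 0
```

```text
[ 601.66341127 -223.4955624     8.        ]
time_s: 40.28
ee_pos: [602.3, -222.9, 16.4]
ee_rot: [179.7, -0.2, 36.0]
force: [-0.2, -0.3, 0.1]
gripper_width: 55.0
t 40.27 pos [ 602.3 -222.9   16.4] rot [179.7  -0.2  36. ] F [-0.2 -0.3  0.1] w 55.0 q [-21.3  33.8  94.7  -0.   51.   32.7]
world d [ -2.2   0.6 -14.4] shift now [-1.4 -1.9 14.4] after turn [-1.4 -1.8 14.4]
tool turn [ 0.3 -0.2  0. ] goal q (array([-2.13625321e+01,  3.48135859e+01,  9.54055727e+01, -1.24959560e-14,
        4.97808415e+01,  3.26379505e+01]), True)
```

```bash

python3 -m creep '[[0.4,-1,-0.9,9,0,0,0],[0.4,0,0,5,0,0,0],[0.4,0,0,0,0,0,0]]'
python3 g2.py 600.6 -222.5 2 36 0
python3 -m creep '[[0.6,0,0,0,0,0,0],[1,0,0,0,0,0,0],[1,0,0,0,0,0,0],[1,0,0,0,0,0,0],[1,0,0,0,0,0,0]]' 12
python3 -m creep '[[1,0,0,-20,0,0,0],[1,0,0,-50,0,0,0],[1,0,0,-60,0,0,0],[1,0,0,-55,0,0,0],[1,0,0,0,0,0,0]]'
python3 g2.py 571.7 245.2 185 10 0
```

```text
time_s: 40.65
ee_pos: [600.5, -222.8, 1.8]
ee_rot: [179.7, -0.2, 36.0]
force: [-1.0, 0.2, -0.8]
gripper_width: 54.6
t 40.65 pos [ 600.5 -222.8    1.8] rot [179.7  -0.2  36. ] F [-1.   0.2 -0.8] w 54.6 q [-21.4  34.7  95.7  -0.   49.3  32.6]
world d [0.1 0.3 0.2] shift now [ 0.3 -0.2 -0.2] after turn [ 0.3 -0.2 -0.2]
tool turn [ 0.3 -0.2  0. ] goal q (array([-2.13629011e+01,  3.48518272e+01,  9.53249541e+01, -8.32543243e-15,
        4.98232187e+01,  3.26375815e+01]), True)
time_s: 41.28
ee_pos: [600.8, -222.9, 2.2]
ee_rot: [179.7, -0.2, 36.0]
force: [0.4, -0.1, 1.2]
gripper_width: 29.1
time_s: 41.9
ee_pos: [602.2, -223.4, 192.7]
ee_rot: [179.1, -0.5, 36.0]
force: [-0.1, -0.4, -0.8]
gripper_width: 29.2
t 41.9 pos [ 602.2 -223.4  192.7] rot [179.1  -0.5  36. ] F [-0.1 -0.4 -0.8] w 29.2 q [-21.4  24.6  83.   -0.   71.4  32.6]
world d [-30.5 468.6  -7.7] shift now [ 250.8 -397.     4. ] after turn [  51.3 -466.8    7.7]
tool turn [ 0.7 -0.7 26. ] goal q (array([ 2.21485464e+01,  2.35849294e+01,  8.59037235e+01, -4.21731344e-15,
        7.05113471e+01,  1.02149029e+02]), True)
```

```bash

python3 -c "
from h import *
f=snap('top','t19.png'); im=f['frame'][:,:,::-1]; cv2.imwrite('pics/t19c.png',cv2.resize(im[180:340,100:310],(787,600)))"
python3 -m creep '[[1,0,0,0,0.7,-0.7,8.7],[1,0,0,0,0,0,8.7],[1,0,0,0,0,0,8.6],[1,6.4,-58,0,0,0,0],[1,6.4,-58,0,0,0,0]]'
python3 -m creep '[[1,6.4,-58,0,0,0,0],[1,6.4,-58,0,0,0,0],[1,6.4,-58,0,0,0,0],[1,6.4,-58,0,0,0,0],[1,6.4,-58,0,0,0,0]]'
python3 -m creep '[[1,6,-58,0,0,0,0],[1,0,0,0,0,0,0]]'
python3 g2.py 571.7 245.2 125 10 0
```

```text
time_s: 42.58
ee_pos: [590.7, -104.9, 184.6]
ee_rot: [-179.7, 0.8, 9.9]
force: [0.4, 1.1, 0.1]
gripper_width: 29.3
time_s: 43.2
ee_pos: [571.6, 186.7, 185.5]
ee_rot: [-179.9, 0.8, 10.0]
force: [0.8, 0.5, -0.6]
gripper_width: 29.1
time_s: 43.45
ee_pos: [567.1, 246.8, 185.3]
ee_rot: [-179.8, 0.8, 10.3]
force: [-0.3, -0.6, -0.9]
gripper_width: 28.9
t 43.45 pos [567.1 246.8 185.3] rot [-179.8    0.8   10.3] F [-0.3 -0.6 -0.9] w 28.9 q [ 22.3  23.7  85.6   0.4  71.5 101.8]
world d [  4.6  -1.6 -60.3] shift now [ 5.1  2.6 60.2] after turn [ 4.2  2.4 60.3]
tool turn [-0.2  0.8  0.3] goal q (array([ 2.21485464e+01,  2.61921190e+01,  9.07170255e+01, -5.35011396e-15,
        6.30908555e+01,  1.02149029e+02]), True)
```

View pics/t19.png

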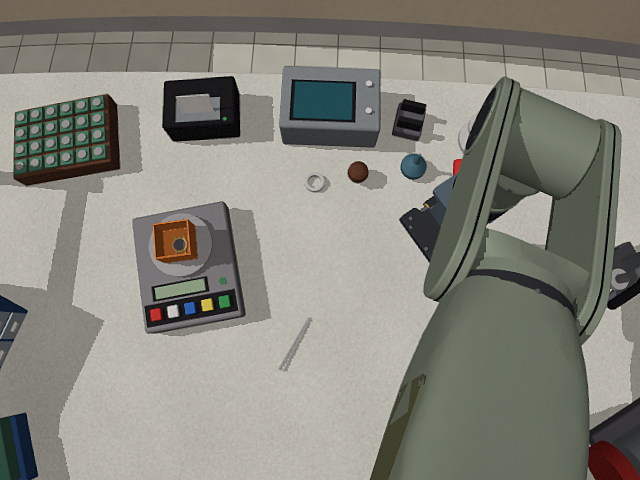

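The cup is still in place on the pan with the first case inside, at (178,243). Lowering the second case over it.

```bash

python3 -m creep '[[1,3.5,0.5,30,0,0.8,0],[1,0,0,28,0,0,0],[1,0,0,0,0,0,0],[1,0,0,0,0,0,0]]'
python3 g2.py 571.7 245.2 121.5 10 0
python3 -c "
from h import *
snap('wrist','w20.png')"
```

```text
time_s: 43.95
ee_pos: [572.5, 243.0, 130.2]
ee_rot: [-179.8, -0.2, 10.0]
force: [0.6, 0.2, -0.3]
gripper_width: 29.2
t 43.95 pos [572.5 243.  130.2] rot [-179.8   -0.2   10. ] F [ 0.6  0.2 -0.3] w 29.2 q [2.190e+01 2.580e+01 9.050e+01 1.000e-01 6.350e+01 1.018e+02]
world d [-0.8  2.2 -8.7] shift now [-0.5 -2.3  8.7] after turn [-0.5 -2.3  8.7]
tool turn [-0.2 -0.2 -0. ] goal q (array([ 2.21485464e+01,  2.63650072e+01,  9.09726922e+01, -9.84619513e-15,
        6.26623006e+01,  1.02149029e+02]), True)
```

View pics/w20.png

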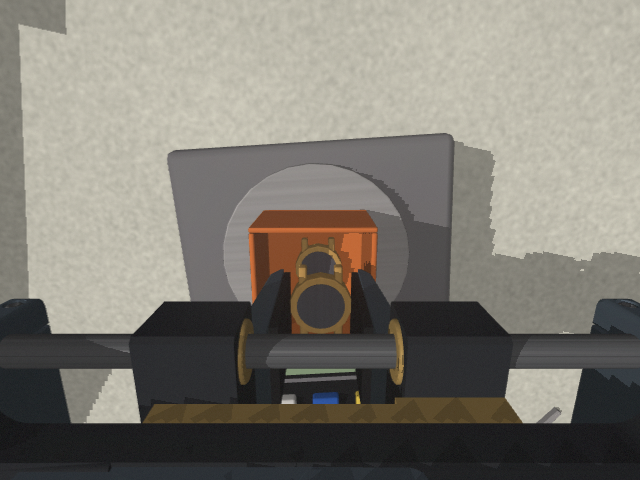

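```bash

python3 -m creep '[[1,0,-2,7.5,0,0,0],[1,0,0,0,0,0,0],[0.5,0,0,0,0,0,0],[0.3,0,0,0,0,0,0],[0.3,0,0,0,0,0,0]]'
python3 -m creep '[[0.3,0,0,-40,0,0,0],[0.5,0,0,-40,0,0,0],[1,0,0,0,0,0,0]]'
python3 g2.py 469.1 155.3 150 13.5 0
python3 -c "
from h import *
snap('wrist','w21.png')"
```

```text
time_s: 44.62
ee_pos: [571.9, 245.7, 122.6]
ee_rot: [-179.8, -0.2, 10.0]
force: [-0.8, 0.1, 0.1]
gripper_width: 56.3
time_s: 45.0
ee_pos: [573.6, 246.1, 206.3]
ee_rot: [-179.7, -0.6, 10.0]
force: [0.6, 1.0, -0.1]
gripper_width: 46.8
t 45.0 pos [573.6 246.1 206.3] rot [-179.7   -0.6   10. ] F [ 0.6  1.  -0.1] w 46.8 q [2.21e+01 2.27e+01 8.41e+01 1.00e-01 7.25e+01 1.02e+02]
world d [-104.5  -90.8  -56.3] shift now [-119.3   71.5   54.7] after turn [-122.8   63.9   56.3]
tool turn [-0.3 -0.6 -3.5] goal q (array([ 1.69758908e+01,  1.40993488e+01,  1.05673697e+02, -7.32847418e-15,
        6.02269539e+01,  9.34763733e+01]), True)
```

View pics/w21.png

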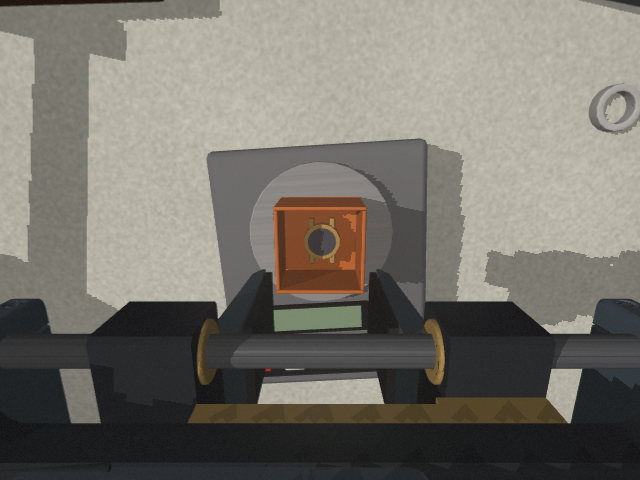

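```bash

python3 -m creep '[[1,-40,21,0,-0.3,-0.6,-3.5],[1,-42,21,0,0,0,0],[1,-40,22,0,0,0,0],[1,0,0,50,0,0,0],[1,0,0,0,0,0,0]]'
python3 g2.py 470.7 155.8 95 13.5 0
python3 -c "
from h import *
snap('wrist','w22.png'); snap('top','t22.png'); im=cv2.imread('pics/w21.png'); cv2.imwrite('pics/w21c.png',cv2.resize(im[190:310,240:400],(800,600),interpolation=cv2.INTER_CUBIC))"
```

```text
time_s: 45.68
ee_pos: [462.2, 155.2, 149.4]
ee_rot: [179.9, 1.0, 13.5]
force: [0.1, -0.3, 0.3]
gripper_width: 0.6
t 45.67 pos [462.2 155.2 149.4] rot [179.9   1.   13.5] F [ 0.1 -0.3  0.3] w 0.6 q [ 1.730e+01  1.410e+01  1.057e+02 -1.000e-01  6.120e+01  9.380e+01]
world d [  8.5   0.6 -54.4] shift now [ 9.3  1.2 54.3] after turn [ 8.4  1.4 54.4]
tool turn [0.1 1.  0. ] goal q (array([ 1.69771695e+01,  1.76807530e+01,  1.09753841e+02, -1.12654561e-14,
        5.25654055e+01,  9.34776521e+01]), True)
```

View pics/w22.png

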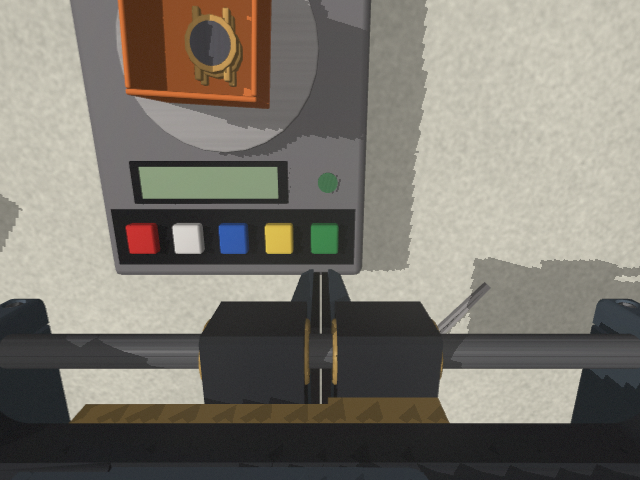

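View pics/t22.png

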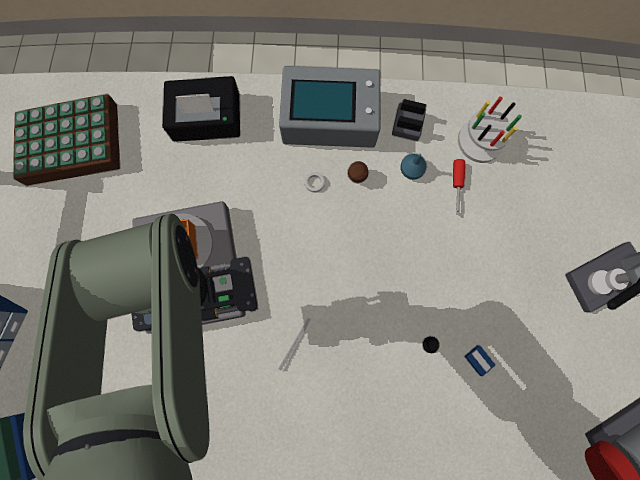

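View pics/w21c.png

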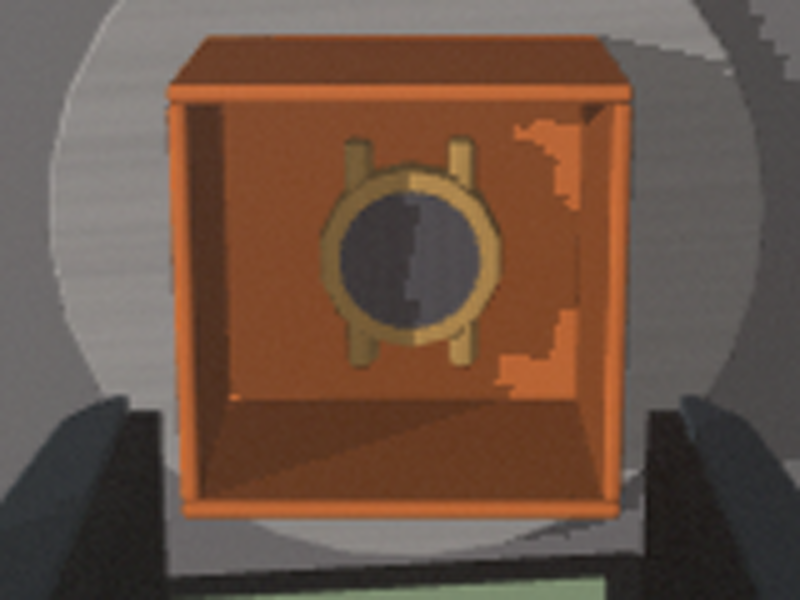

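The wrist view shows both cases stacked in the cup (double outline at (214,45)), and the counter has no others left. The green key is at (324,239). Next I'll hover over it and press PRINT.

```bash

python3 -m creep '[[1,8,1.2,30,0,1,0],[1,0,0,24,0,0,0],[1,0,0,0,0,0,0],[1,0,0,0,0,0,0]]'
python3 g2.py 470.7 155.8 60 13.5 0
python3 -c "
from h import *
snap('wrist','w23.png')"
```

```text
time_s: 46.28
ee_pos: [475.4, 157.7, 100.2]
ee_rot: [179.9, -0.7, 13.5]
force: [-0.0, 0.0, 0.5]
gripper_width: 0.4
t 46.27 pos [475.4 157.7 100.2] rot [179.9  -0.7  13.5] F [-0.   0.   0.5] w 0.4 q [ 17.1  17.4 109.3  -0.2  52.6  93.7]
world d [ -4.7  -1.9 -40.2] shift now [-5.6  0.7 40.2] after turn [-5.   0.8 40.2]
tool turn [ 0.1 -0.7  0. ] goal q (array([ 1.69771695e+01,  2.02367459e+01,  1.12147869e+02, -1.15723257e-14,
        4.76153851e+01,  9.34776521e+01]), True)
```

View pics/w23.png

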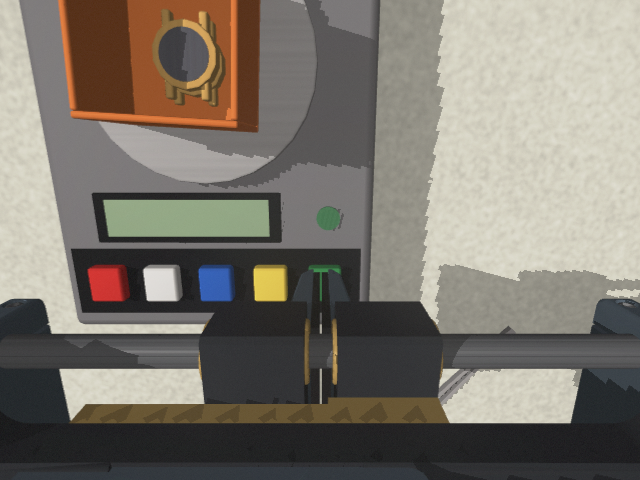

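```bash

python3 -m creep '[[1,-5.2,1,20,0.1,-0.7,0],[1,0,0,13,0,0,0],[1,0,0,4,0,0,0],[1,0,0,2,0,0,0],[1,0,0,0,0,0,0]]'
python3 g2.py 470.7 155.8 56 13.5 0
```

```text
time_s: 46.95
ee_pos: [469.7, 155.1, 60.2]
ee_rot: [180.0, 0.1, 13.5]
force: [-0.6, 0.1, 2.1]
gripper_width: 0.6
t 46.95 pos [469.7 155.1  60.2] rot [1.80e+02 1.00e-01 1.35e+01] F [-0.6  0.1  2.1] w 0.6 q [ 16.9  20.2 112.3  -0.   47.6  93.4]
world d [ 1.   0.7 -4.2] shift now [ 1.1 -0.5  4.2] after turn [ 1.1 -0.5  4.2]
tool turn [0.  0.1 0. ] goal q (array([ 1.69771695e+01,  2.05467306e+01,  1.12404479e+02, -7.60446869e-15,
        4.70487907e+01,  9.34776521e+01]), True)
```

```bash

python3 -m creep '[[1,0,0,1.5,0,0,0],[1,0,0,1.5,0,0,0],[1,0,0,1.2,0,0,0],[1,0,0,0.4,0,0,0],[1,0,0,0,0,0,0]]'
python3 g2.py 470.7 155.8 56 13.5 0
```

```text
time_s: 47.58
ee_pos: [469.8, 155.1, 56.2]
ee_rot: [180.0, 0.0, 13.5]
force: [-1.7, -0.7, 8.5]
gripper_width: 0.3
t 47.58 pos [469.8 155.1  56.2] rot [180.    0.   13.5] F [-1.7 -0.7  8.5] w 0.3 q [ 16.9  20.5 112.5  -0.   47.   93.4]
world d [ 0.9  0.7 -0.2] shift now [ 1.1 -0.5  0.2] after turn [ 1.1 -0.5  0.2]
tool turn [0. 0. 0.] goal q (array([ 1.69771695e+01,  2.05467306e+01,  1.12404479e+02, -7.60446869e-15,
        4.70487907e+01,  9.34776521e+01]), True)
```

Bottomed out at 8.5 N. Lifting clear and making a last check.

```bash

python3 -m creep '[[1,0,0,-20,0,0,0],[1,0,0,-50,0,0,0],[1,0,50,-20,0,0,0],[1,0,60,0,0,0,0],[1,0,60,0,0,0,0]]'
python3 -m creep '[[1,0,50,0,0,0,0],[1,0,0,0,0,0,0],[1,0,0,0,0,0,0]]'
python3 -c "
from h import *
f=snap('top','t24.png'); im=f['frame'][:,:,::-1]; cv2.imwrite('pics/t24c.png',cv2.resize(im[180:340,100:310],(787,600)))"
```

```text
time_s: 48.2
ee_pos: [509.7, -11.8, 145.5]
ee_rot: [180.0, 0.0, 13.6]
force: [2.0, -0.6, -0.5]
gripper_width: 0.3
time_s: 48.58
ee_pos: [520.5, -58.5, 144.8]
ee_rot: [-180.0, 0.2, 13.5]
force: [-0.9, -0.0, -0.7]
gripper_width: 0.3
```

View pics/t24c.png

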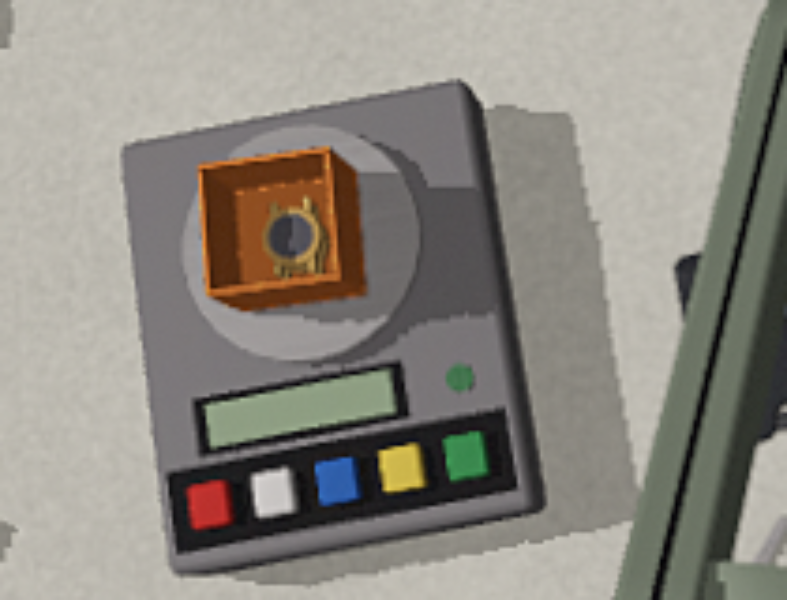

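The cup stands mouth-up on the pan with both cases stacked inside, all keys are up and the robot is clear. Handing in.

```bash
python3 -c "
from h import *
print(job_done())"
```

```text
the job is handed in; nothing more can be done
None
```

The weighing job is complete and handed in; `job_done` gives no verdict, so the result rests on my own checks.

- **What I did:** I pressed ON and then UNIT with the pan empty. I turned the cup over by laying it on its side and re-gripping it, then set it mouth-up on the pan and let go. After pressing TARE, I dropped in both watch cases (only two were there) and pressed PRINT. It took about 49 s of the 210 s allowed.
- **Key presses:** each of the four keys was pushed until it stopped, with 7–10 N on the tool and the fingertip at 56.2 mm. The key travel itself could not be read.
- **Cup and cases:** my one position measurement, right after placing, put the cup about 3 mm from the pan's middle as worked out from the keys. The last picture shows the cup in the same place, with the two cases stacked flat in it.
- **Keys and robot:** in that picture all keys look up, and the robot is clear and touching nothing.
- **Bystanders:** they look unmoved in the overhead picture taken before PRINT; I did not measure them.
- **What went wrong:** the first attempt to tilt the empty gripper stalled partway, near a joint singularity. It touched nothing, and I tilted it in a different direction instead.
- **Small disagreement:** the wrist and overhead cameras differed by about 1–2 mm on positions, which was within the margins.

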